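# Make up the parts trays for two board repairs

## Task

Make up the parts kits for the two repairs: the tray with the rectangular power-supply board gets the transformer, the tall capacitor and the fan, and the tray with the round lamp board gets the heatsink and the short capacitor. Set each part down, without dropping it, upright on the floor of an empty compartment of its tray, well inside it and one part to a compartment; leave the two boards and the spare ring choke where they are.

Things in the scene. Friction and masses are not known exactly. Their poses are not given: they have to be found in the camera images.
- transformer_mid (a point): Mains transformer: a dark laminated steel core 20 mm (x) by 48 mm (y) through a coil wrapped in yellow tape that sticks out of the core on both sides, on a steel foot plate; standing, 38 mm (x) by 48 mm (y) by 40 mm high, about 0.2 kg. Grip it across x, on the coil's flat faces 38 mm apart (28 mm wide, from 5 to 35 mm above its foot); six short pins stand on top. The point is its centre, 20 mm above its foot; z up. It starts on the blue mat, whose top is 2 mm above the table.
- fan_mid (a point): Small black box fan lying flat with the blades up, 40 mm (x) by 40 mm (y) by 28 mm high, about 45 g, solid sides. The point is its centre, 14 mm above its underside; z up. It starts on the blue mat, whose top is 2 mm above the table.
- heatsink_mid (a point): Bare aluminium heatsink, fins upwards (seven fins running along y), 40 mm (x) by 45 mm (y) by 30 mm high, about 75 g. Grip it across x, on the outer fins' faces 40 mm apart. The point is its centre, 15 mm above its underside; z up. It starts on the blue mat, whose top is 2 mm above the table.
- tall_capacitor_mid (a point): The bigger of two black round capacitors: a standing can of 30 mm diameter and 50 mm height, two 5 mm pins on top, about 55 g. The point is the can's centre, 25 mm above its foot; z up. It starts on the blue mat, whose top is 2 mm above the table.
- short_capacitor_mid (a point): The smaller of two black round capacitors: a standing can of 22 mm diameter and 30 mm height, two 5 mm pins on top, about 20 g. The point is the can's centre, 15 mm above its foot; z up. It starts on the blue mat, whose top is 2 mm above the table.
- supply_tray: Shallow grey plastic job tray, fixed to the mat, 184 mm (its x) by 214 mm (its y), all walls and ribs 11 mm high and 4 mm thick, floor 3 mm thick. Origin at the centre of its underside, z up. On its -x side (turned towards the robot) lies a row of three empty compartments, each 76 mm (x) by 66 mm (y) inside, centres at x = -50 mm, y = -70, 0 and +70 mm; on its +x side one bay, 96 by 206 mm inside, which holds the rectangular green power-supply board.
- lamp_tray: Shallow grey plastic job tray, fixed to the mat, 184 mm (its x) by 214 mm (its y), all walls and ribs 11 mm high and 4 mm thick, floor 3 mm thick. Origin at the centre of its underside, z up. On its -x side (turned towards the robot) lies a row of three empty compartments, each 76 mm (x) by 66 mm (y) inside, centres at x = -50 mm, y = -70, 0 and +70 mm; on its +x side one bay, 96 by 206 mm inside, which holds the round white lamp board.
- supply_board: Rectangular green circuit board, 76 by 150 mm, 3 mm thick, with an upright aluminium plate (23 mm high in all) and a terminal block; lies loose in the bay of the power-supply tray. Origin at the centre of its underside.
- lamp_board: Round white LED board of 84 mm diameter, 3 mm thick (11 mm at its middle terminal), with rings of small yellow LEDs; lies loose in the bay of the lamp tray. Origin at the centre of its underside.
- choke_mid (a point): Spare ring choke: a copper-wound ring of about 39 mm diameter and 16 mm height lying on the mat among the stock, wanted for neither kit. The point is its centre, 8 mm above its underside.

How it is judged:
By the outcome, as a careful person would: the job done as asked, in the order asked, and still so for the second after the job is handed in, with the robot touching nothing.
It also fails if it takes over 115 s, if anything falls off the work surface, if the arm or the gripper's body presses on something with over 40 N, if the wrist force passes 120 N, or if a joint passes its speed limit or range.

## Robot

A 6-joint arm with a two-finger parallel gripper is mounted at the origin on the work surface. World frame = base frame: x ahead of the robot, y to its left, z up, the work surface at z = 0. Lengths are in m, angles in degrees, forces in N, time in s.
With the tool pointing down it reaches from about 0.4 to 0.825 m from the base axis. Payload 7 kg.
Tool frame: the origin (TCP) lies at the very end of the fingers, on their centre line; the grasp point (between the pads) lies 19 mm behind it; z points along the fingers, y is the direction in which the jaws open and shut (so a half turn about z gives the same grasp; the last joint's range is limited). The gripper opens to 88 mm and grips with 3 to 60 N. Pads are 19 mm wide; open, the fingers measure 130 mm over their backs; the gripper's body (78 mm by 193 mm) begins 47 mm behind the grasp point.
Start: joints at [-57.806, 20.546, 0.682, 0, -70.136, -16.507], TCP at [0.182, -0.65, 0.227] pointing down, gripper open.
Joint ranges: [-176.03, 176.03], [-82.01, 121.73], [-58.28, 71.71], [-173.87, 95.51], [-174.79, -0.11], [-173.66, 173.66]. Speed limits (degrees/s): [136.94, 136.94, 172.46, 180, 180, 180].

## Interface

Orientations are given as [roll, pitch, yaw] about the fixed x, y, z axes, in that order (R = Rz(yaw) Ry(pitch) Rx(roll)).
In Python, from station import manip, eyes, order gives the robot as it stands.
- The arm moves only by the tool jog_arm, never from a script. Its argument "deltas" is a list of rows, each an object of numbers: "x", "y", "z": the shift along the tool's x, y, z in mm; "turn": the turn about the tool's z in rad; "gripper": the closure in counts, from 0 (fully open) to 255 (shut). A call has 1 to 5 rows; each row shifts and turns the commanded pose from where the row before left it, along the tool's axes as they then stand; what a row does not reach is not made up. A row lasts 1/12 s, in which the tool goes at most 41.7 mm and 7.16 degrees, less where a joint would pass 70% of its speed; a pose out of reach is approached as far as the arm can. A call is refused whole if a number of a shift passes 41.7 or a number of a turn 0.125, either way. A call with a gripper value outside its range is refused whole. The fingers move at their own pace and stop on an object; the grip force is fixed at half the most. Time passes only in rows, so rows that do not move let the fingers close. It gives the time, the measured TCP pose, the force and the opening at its end, in the units of the state.
- manip.state(): the state, without advancing time (a new reading comes with each control period).
- eyes.snapshot(name): name is "side" or "top"; returns a dict with "image" (480x640x3 uint8, red, green, blue), "mtx" (3x3 intrinsics, pixels), "k1" (the pictures are not rectified: a ray, as slopes to the right and down, at radius r is drawn at 1 + k1 r^2 times it, then the intrinsics apply), "world_from_camera" (4x4, takes a point from camera to world coordinates). Camera axes: x right, y down, z forward; pixel columns grow to the right and rows downward; lengths in m; the calibration is good to about 2 mm. A picture is of the moment at which its call begins. There is no depth.
- order.sign_off(): hands the job in, once; it reports no verdict.
Trained networks look in a picture, given as the dict that the camera call returned (one of the last four; its "shot" number tells which), for a name from the list of things; names that differ only in an ending like _2 or _b are one class to them, and where a whole thing is asked for, a point or a joint stands for the part that bears it (a point fixed in the world has none). Each returns a list of dicts, best first, with "score" (0 to 1); they miss things now and then, are a little off and sometimes report something else, mostly with a low value. They report only what shows in the picture. A call takes as long as a camera call.
- eyes.silhouettes(picture, target): "mask" (480x640 bool, what is visible of it) and "at" ([column, row] in pixels, amid what is visible of it).
The state is a dict: "time": time; "joint_positions": joint angles; "dq": joint speeds; "tau": joint torques, N m; "ee_pos": TCP position; "tool_rot": TCP orientation; "wrist_force": force on the tool from outside, world axes, zero at the start; "ft_torque": the same for the moment, N m; "opening": finger opening in m.
Only numpy, scipy, OpenCV 4.12 (cv2) and the standard library are available. Lean on these libraries where they do the work, as an engineer would, in place of code of your own. Each camera call takes 0.05 s, during which the arm holds its last target.

## Working session

There is one attempt and no reset: what is moved stays moved. The work goes in short steps, Python scripts to look and compute and a tool call to move; the robot and the scene stay as the last step left them, time stands still between calls to the robot, and variables do not carry over. Pictures are saved under pics/ and viewed, and the job is handed in when it is done.

Besides the shell and the picture viewer there is one more tool, called as a command line: name --argument value ..., lists and objects as JSON in quotes. jog_arm: Moves the arm, as the interface text tells. Its arguments: {"type":"object","properties":{"deltas":{"type":"array"}},"required":["deltas"]}

```bash
ls; mkdir -p pics; cat > h.py <<'E'
import numpy as np, cv2
from station import manip, eyes, order
E
python3 - <<'E'
from h import *
print(manip.state())
import pickle
for n in ("top","side"):
    s=eyes.snapshot(n); cv2.imwrite(f"pics/{n}0.png",s["image"][:,:,::-1]); 
    print(n,s["mtx"],s["k1"],s["world_from_camera"],s["shot"])
    pickle.dump(s,open(f"{n}0.pkl","wb"))
    for t in ["transformer_mid","fan_mid","heatsink_mid","tall_capacitor_mid","short_capacitor_mid","supply_tray","lamp_tray","supply_board","lamp_board","choke_mid"]:
        print(t,[(round(d["score"],2),np.round(d["at"],1).tolist(),int(d["mask"].sum())) for d in eyes.silhouettes(s,t)][:3])
print(manip.state()["time"])
E
```

```text
pics
{'time': 0.0, 'joint_positions': array([-5.78052063e+01,  2.05908017e+01,  6.31331761e-01, -1.94729130e-02,
       -7.01368326e+01, -1.65073324e+01]), 'dq': array([-0.04825776, -0.02742854, -0.09161025, -0.04040324, -0.01417734,
       -0.00039363]), 'tau': array([-8.37750595e-04, -5.82717562e+01,  2.93049717e+01,  6.99720427e+00,
        6.77498057e-03, -1.20564591e-04]), 'ee_pos': array([ 0.18234034, -0.64936848,  0.22561334]), 'tool_rot': array([ 1.79902465e+02, -9.81464447e-03, -1.64319162e+02]), 'wrist_force': array([ 0.51484621,  0.21879675, -0.2546659 ]), 'ft_torque': array([-0.0566322 , -0.01502226, -0.01421064]), 'opening': 0.08813182528039763}
top [[457.9920115    0.         317.46087988]
 [  0.         457.9920115  236.06286524]
 [  0.           0.           1.        ]] -0.09802331611358792 [[ 0.02794646 -0.99094488  0.13132876  0.43899651]
 [-0.99951792 -0.02592405  0.01708444  0.01153059]
 [-0.01352516 -0.1317429  -0.99119165  0.87470765]
 [ 0.          0.          0.          1.        ]] 1
transformer_mid [(0.7, [301.5, 229.8], 509)]
fan_mid [(0.71, [368.2, 171.0
[... 633 characters left out ...]
601 -0.54719808  0.78618142 -0.75059667]
 [-0.02320561 -0.81654771 -0.57681135  0.62178047]
 [ 0.          0.          0.          1.        ]] 2
transformer_mid [(0.87, [320.8, 241.0], 775), (0.62, [412.4, 381.6], 2364)]
fan_mid [(0.79, [406.0, 273.7], 805)]
heatsink_mid [(0.68, [262.2, 308.8], 554)]
tall_capacitor_mid [(0.6, [340.8, 278.9], 617), (0.44, [319.1, 240.2], 808)]
short_capacitor_mid [(0.6, [340.7, 281.3], 630), (0.56, [254.4, 256.4], 241), (0.53, [374.9, 235.1], 326)]
supply_tray [(0.73, [284.2, 190.4], 3678)]
lamp_tray [(0.97, [376.2, 396.9], 15662)]
supply_board [(0.9, [314.3, 185.2], 1387)]
lamp_board [(0.84, [410.9, 383.2], 2400)]
choke_mid [(0.76, [378.3, 232.5], 336)]
1.1
```

View pics/top0.png

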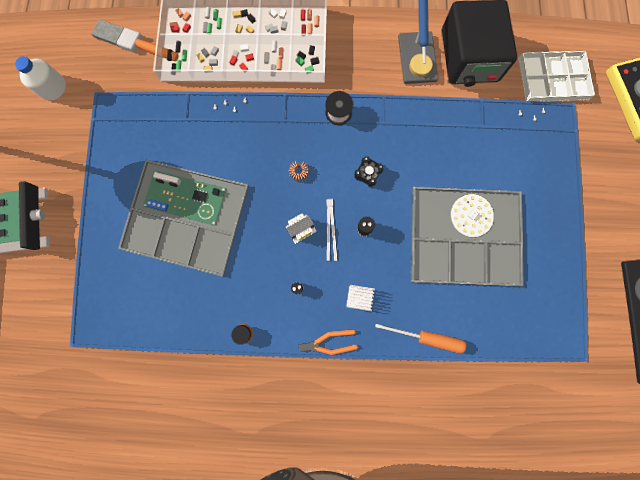

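View pics/side0.png

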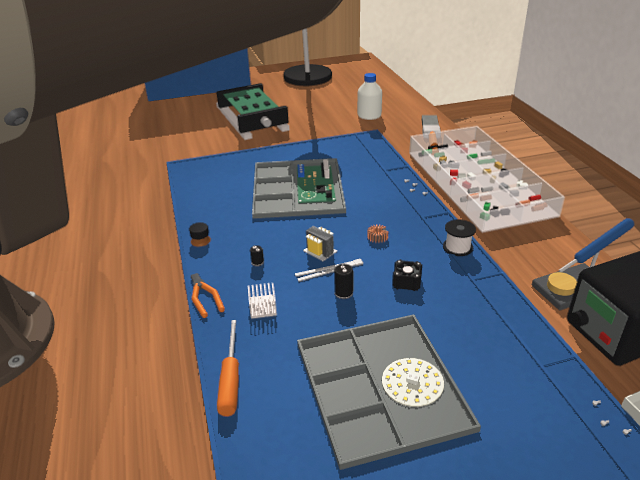

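The top view has the supply tray on the left at about (185,218) and the lamp tray on the right at (467,237). The stock stands between them: transformer (301,229), tall capacitor (367,228), fan (368,171), heatsink (361,298), short capacitor (297,288) and choke (298,170). The tweezers lie beside the transformer. Next I'll fit poses from both views.

```bash
cat >> h.py <<'E'
import pickle
from scipy.optimize import minimize
def proj(s,P):
    P=np.atleast_2d(P); T=np.linalg.inv(s["world_from_camera"]); c=P@T[:3,:3].T+T[:3,3]
    u=c[:,:2]/c[:,2:]; u=u*(1+s["k1"]*(u**2).sum(1,keepdims=True)); K=s["mtx"]
    return u*[K[0,0],K[1,1]]+[K[0,2],K[1,2]]
def unproj(s,px,z):
    K=s["mtx"]; D=np.array([s["k1"],0,0,0.]); u=cv2.undistortPoints(np.array(px,float).reshape(-1,1,2),K,D).reshape(-1,2)
    d=np.c_[u,np.ones(len(u))]@s["world_from_camera"][:3,:3].T; o=s["world_from_camera"][:3,3]
    return o+d*((z-o[2])/d[:,2])[:,None]
def box(x0,x1,y0,y1,z0,z1): return np.array([[x,y,z] for x in(x0,x1) for y in (y0,y1) for z in (z0,z1)])/1e3
def cyl(r,h): 
    a=np.linspace(0,2*np.pi,40); return np.array([[r*np.cos(t),r*np.sin(t),z] for t in a for z in(0,h)])/1e3
M={"transformer_mid":np.r_[box(-10,10,-24,24,0,40),box(-19,19,-14,14,5,35),box(-19,19,-24,24,0,2)],
"fan_mid":box(-20,20,-20,20,0,28),"heatsink_mid":box(-20,20,-22.5,22.5,0,30),"tall_capacitor_mid":cyl(15,50),"short_capacitor_mid":cyl(11,30),
"supply_tray":box(-92,92,-107,107,0,11),"lamp_tray":box(-92,92,-107,107,0,11),"choke_mid":cyl(19.5,16),"supply_board":box(-38,38,-75,75,0,3),"lamp_board":cyl(42,3)}
def place(n,x,y,z,yaw):
    a=np.radians(yaw);R=np.array([[np.cos(a),-np.sin(a),0],[np.sin(a),np.cos(a),0],[0,0,1]]); return M[n]@R.T+[x,y,z]
def hull(s,P): return cv2.convexHull(proj(s,P).astype(np.float32)).reshape(-1,2)
def render(h,off,sc,shape):
    m=np.zeros(shape,np.uint8); cv2.fillPoly(m,[np.round((h-off)*sc*16+ (sc/2-.5)*16).astype(np.int32)],1,shift=4); return m>0
def fit(n,obs,x,y,yaws,z=0.002,fz=False,sc=6):
    # obs: list of (snap,mask)
    L=[]
    for s,m in obs:
        m=cv2.morphologyEx(m.astype(np.uint8),cv2.MORPH_CLOSE,np.ones((3,3)))
        ys,xs=np.nonzero(m); off=np.array([xs.min()-15,ys.min()-15]); 
        c=m[max(off[1],0):ys.max()+16,max(off[0],0):xs.max()+16]; off=np.maximum(off,0)
        c=cv2.resize(c.astype(np.uint8),None,fx=sc,fy=sc,interpolation=cv2.INTER_NEAREST)>0
        L.append((s,c,off))
    def cost(p):
        P=place(n,p[0]/1e3,p[1]/1e3,(p[3]/1e3 if fz else z),p[2]); t=0
        for s,c,off in L:
            r=render(hull(s,P),off,sc,c.shape); t+=1-(r&c).sum()/max((r|c).sum(),1)
        return t/len(L)
    best=None
    for yw in yaws:
        p0=[x*1e3,y*1e3,yw]+([z*1e3] if fz else []); S=np.array([p0]+[np.array(p0)+np.eye(len(p0))[i]*[8,8,12,6][i] for i in range(len(p0))])
        r=minimize(cost,p0,method="Nelder-Mead",options=dict(initial_simplex=S,xatol=.05,fatol=1e-4))
        if best is None or r.fun<best.fun: best=r
    return best
E
cat > fit0.py <<'E'
from h import *
S=[eyes.snapshot("top"),eyes.snapshot("side")]
out={}
vis=[s["image"].copy() for s in S]
for n,pt,ps in [("transformer_mid",(301,229),(320,241)),("fan_mid",(368,171),(406,274)),("heatsink_mid",(362,297),(262,305)),("tall_capacitor_mid",(367,228),(342,280)),("short_capacitor_mid",(298,289),(256,256)),("supply_tray",(185,218),(300,190)),("lamp_tray",(467,237),(385,390)),("choke_mid",(298,170),(377,233)),("supply_board",(185,197),(315,185)),("lamp_board",(471,216),(411,383))]:
    obs=[]
    for s,q in zip(S,(pt,ps)):
        ds=eyes.silhouettes(s,n); ds=[d for d in ds if np.hypot(*(np.array(d["at"])-q))<(35 if "tray" in n else 12)]
        if ds: obs.append((s,ds[0]["mask"]))
    g=unproj(S[0],[pt],0.015)[0]
    yaws=[0] if "capac" in n or n in("choke_mid","lamp_board") else [-60,-30,0,30,60,90]
    if "tray" in n: yaws=[-20,0,10]
    r=fit(n,obs,g[0],g[1],yaws,fz=False); rz=fit(n,obs,r.x[0]/1e3,r.x[1]/1e3,[r.x[2]],fz=True)
    print(n,len(obs),np.round(r.x,1),round(r.fun,3),"freez",np.round(rz.x,1),round(rz.fun,3))
    each=[np.round(fit(n,[o],r.x[0]/1e3,r.x[1]/1e3,[r.x[2]]).x,1) for o in obs]; print("   single",each)
    out[n]=r.x
    for v,s in zip(vis,S): cv2.polylines(v,[np.round(hull(s,place(n,r.x[0]/1e3,r.x[1]/1e3,.002,r.x[2]))*16).astype(int)],True,(255,0,0),1,cv2.LINE_AA,4)
pickle.dump(out,open("poses.pkl","wb"))
cv2.imwrite("pics/fit_top.png",cv2.resize(vis[0][140:320,110:530],None,fx=1.9,fy=1.9,interpolation=3)[:,:,::-1])
cv2.imwrite("pics/fit_side.png",cv2.resize(vis[1][140:480,170:490],None,fx=1.75,fy=1.75,interpolation=3)[:,:,::-1])
E
python3 fit0.py
```

```text
transformer_mid 2 [567.5  59.9  29.3] 0.126 freez [567.5  59.9  29.4   2. ] 0.125
   single [array([567.5,  59.9,  29.3]), array([568.2,  59.8,  24.1])]
fan_mid 2 [681.2 -68.5 -31.2] 0.082 freez [681.2 -68.5 -31.2   2. ] 0.082
   single [array([680.9, -68.4, -30.4]), array([681.5, -68.4, -32.5])]
heatsink_mid 2 [440.1 -54.7  -8.1] 0.144 freez [440.1 -54.6  -8.2  -4.4] 0.115
   single [array([440.3, -54. ,  -7.5]), array([438.8, -59.7,  -8.2])]
tall_capacitor_mid 2 [572.7 -62.7   9. ] 0.076 freez [572.7 -62.7   9.    2. ] 0.076
   single [array([572.5, -62.7,   9. ]), array([572.8, -62.6,   7.3])]
short_capacitor_mid 1 [454.9  63.9   5.4] 0.137 freez [457.5  80.6 -73.4 -10.3] 0.119
   single [array([455. ,  63.2,   8.9])]
supply_tray 2 [585.5 289.2 -12.7] 0.294 freez [585.5 289.3 -12.6   2. ] 0.294
   single [array([585.7, 289.2, -12.7]), array([585.5, 289.2, -12.7])]
lamp_tray 2 [ 561.7 -262.4   -0.8] 0.147 freez [ 562.1 -262.    -0.8    0.8] 0.146
   single [array([ 561.8, -261.8,   -0.8]), array([ 561.7, -262.4,   -0.8])]
choke_mid 2 [681.6  69.3   8.5] 0.316 freez [ 6.814e+02  6.860e+01  1.630e+01 -4.000e-01] 0.315
   single [array([681.1,  68.9,  10.1]), array([682.2,  70.7,   7. ])]
supply_board 2 [625.1 293.6 -13.5] 0.059 freez [624.3 290.9 -13.    5.5] 0.046
   single [array([624.8, 291.9, -13.2]), array([626. , 296.3, -12.9])]
lamp_board 2 [ 603.8 -271.8   -0. ] 0.048 freez [ 6.034e+02 -2.718e+02 -5.000e-01  3.200e+00] 0.046
   single [array([ 603.5, -272.4,    1. ]), array([ 604.2, -270.9,    6.9])]
```

View pics/fit_top.png

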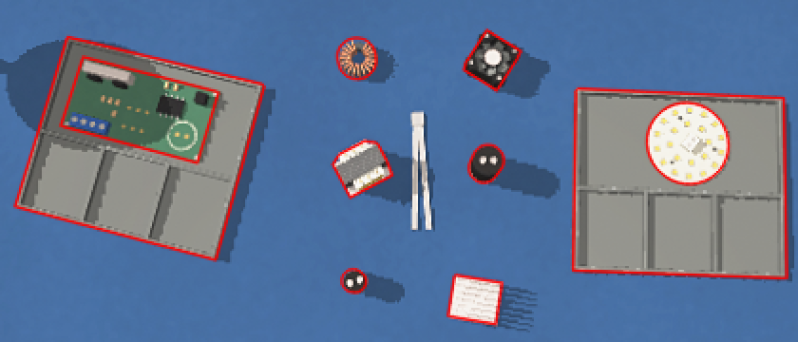

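View pics/fit_side.png

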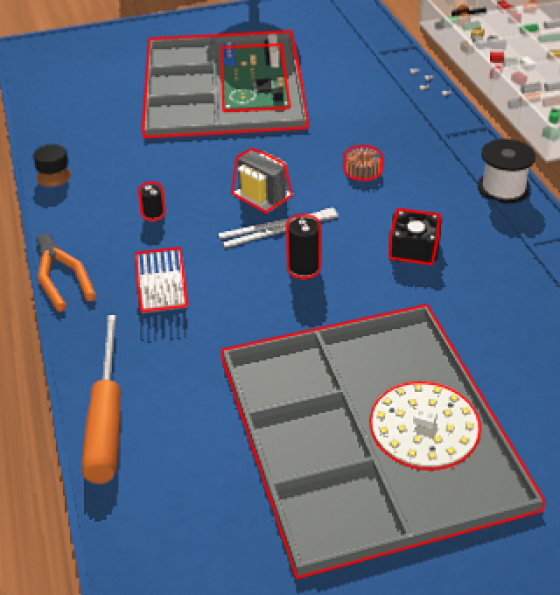

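The red outlines match every part and both trays in the two views. Two-view heights agree with the mat at 2 mm for the parts, with some slack on the heatsink. I'll turn the wrist towards the transformer first, which also checks the turn sign.

jog_arm --deltas '[{"turn":-0.125},{"turn":-0.125},{"turn":-0.125},{"turn":-0.125},{"turn":-0.125}]'

```text
$.deltas[0]: bad value
```

```bash
cat > go.py <<'E'
import sys
from h import *
# usage: go.py x y z theta(deg grip axis) in mm -> deltas in tool axes
x,y,z,th=map(float,sys.argv[1:5]); s=manip.state(); p=s["ee_pos"]*1e3; yw=s["tool_rot"][2]
a=np.radians(yw); d=np.array([x,y,z])-p
ty=(th-90-yw+180)%360-180
print("t",round(s["time"],2),"pos",np.round(p,1),"rot",np.round(s["tool_rot"],1),"open",round(s["opening"]*1e3,1),"F",np.round(s["wrist_force"],1))
print("tool dx %.1f dy %.1f dz %.1f turn %.3f"%(d[0]*np.cos(a)+d[1]*np.sin(a), d[0]*np.sin(a)-d[1]*np.cos(a), -d[2], -np.radians(ty)))
E
python3 go.py 567.7 60 120 27; python3 -c "
import cv2,numpy as np
im=cv2.imread('pics/top0.png');cv2.imwrite('pics/z.png',cv2.resize(im[200:260,270:340],None,fx=8,fy=8,interpolation=2))"
```

```text
t 2.2 pos [ 182.5 -649.9  226.6] rot [-180.    -0.  -164.3] open 87.7 F [-0.3 -0.6 -0.3]
tool dx -562.8 dy 579.3 dz 106.6 turn -1.768
```

View pics/z.png

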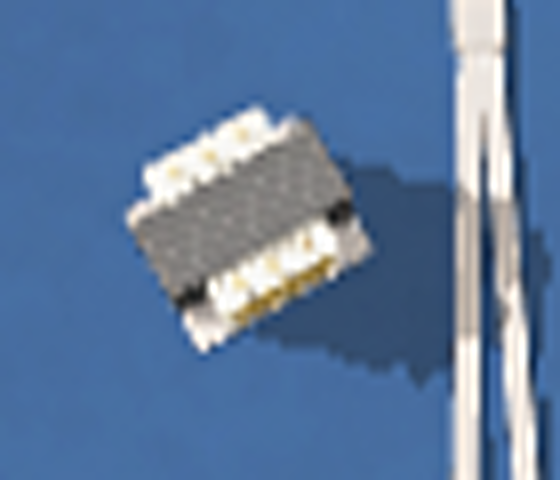

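The transformer's core edges run at about 30° in the zoomed crop, (185,300) to (350,205), which agrees with the fitted 29°. The move was refused, probably because rows need every key.

jog_arm --deltas '[{"x":0,"y":0,"z":0,"turn":-0.125,"gripper":0},{"x":0,"y":0,"z":0,"turn":-0.125,"gripper":0},{"x":0,"y":0,"z":0,"turn":-0.125,"gripper":0},{"x":0,"y":0,"z":0,"turn":-0.125,"gripper":0},{"x":0,"y":0,"z":0,"turn":-0.125,"gripper":0}]'

```text
time: 2.62
ee_pos: [0.1825, -0.6498, 0.2266]
tool_rot: [180.0, -0.0, -128.1]
wrist_force: [-0.1, 0.6, 0.2]
opening: 0.0877
```

jog_arm --deltas '[{"x":0,"y":0,"z":0,"turn":-0.125,"gripper":0},{"x":0,"y":0,"z":0,"turn":-0.125,"gripper":0},{"x":0,"y":0,"z":0,"turn":-0.125,"gripper":0},{"x":0,"y":0,"z":0,"turn":-0.125,"gripper":0},{"x":0,"y":0,"z":0,"turn":-0.125,"gripper":0}]'

```text
time: 3.03
ee_pos: [0.1825, -0.6498, 0.2266]
tool_rot: [-180.0, 0.0, -92.3]
wrist_force: [-0.5, -0.1, 1.3]
opening: 0.0874
```

jog_arm --deltas '[{"x":0,"y":0,"z":0,"turn":-0.12,"gripper":0},{"x":0,"y":0,"z":0,"turn":-0.12,"gripper":0},{"x":0,"y":0,"z":0,"turn":-0.12,"gripper":0},{"x":0,"y":0,"z":0,"turn":-0.12,"gripper":0},{"x":0,"y":0,"z":0,"turn":-0.065,"gripper":0}]'

```text
time: 3.45
ee_pos: [0.1825, -0.6498, 0.2266]
tool_rot: [-180.0, -0.0, -61.1]
wrist_force: [-0.2, 0.3, 0.6]
opening: 0.0876
```

```bash
python3 go.py 567.7 60 100 29
```

```text
t 3.45 pos [ 182.5 -649.8  226.6] rot [-180.    -0.   -61.1] open 87.6 F [-0.2  0.3  0.6]
tool dx -435.1 dy -680.4 dz 126.6 turn -0.001
```

jog_arm --deltas '[{"x":-20,"y":-32,"z":0,"turn":0,"gripper":0},{"x":-20,"y":-32,"z":0,"turn":0,"gripper":0},{"x":-20,"y":-32,"z":0,"turn":0,"gripper":0},{"x":-20,"y":-32,"z":0,"turn":0,"gripper":0},{"x":-20,"y":-32,"z":0,"turn":0,"gripper":0}]'

```text
time: 3.87
ee_pos: [0.2757, -0.4841, 0.2266]
tool_rot: [-180.0, -0.0, -61.5]
wrist_force: [1.4, 0.2, 1.0]
opening: 0.0878
```

jog_arm --deltas '[{"x":-20,"y":-32,"z":0,"turn":0,"gripper":0},{"x":-20,"y":-32,"z":0,"turn":0,"gripper":0},{"x":-20,"y":-32,"z":0,"turn":0,"gripper":0},{"x":-20,"y":-32,"z":0,"turn":0,"gripper":0},{"x":-20,"y":-32,"z":0,"turn":0,"gripper":0}]'

```text
time: 4.28
ee_pos: [0.3686, -0.3197, 0.2269]
tool_rot: [-180.0, -0.0, -61.5]
wrist_force: [1.4, 0.2, -0.3]
opening: 0.088
```

jog_arm --deltas '[{"x":-20,"y":-32,"z":0,"turn":0,"gripper":0},{"x":-20,"y":-32,"z":0,"turn":0,"gripper":0},{"x":-20,"y":-32,"z":0,"turn":0,"gripper":0},{"x":-20,"y":-32,"z":0,"turn":0,"gripper":0},{"x":-20,"y":-32,"z":0,"turn":0,"gripper":0}]'

```text
time: 4.7
ee_pos: [0.4615, -0.1552, 0.2271]
tool_rot: [-179.9, -0.0, -61.5]
wrist_force: [0.8, 0.0, -0.2]
opening: 0.0878
```

jog_arm --deltas '[{"x":-20,"y":-32,"z":0,"turn":0,"gripper":0},{"x":-20,"y":-32,"z":0,"turn":0,"gripper":0},{"x":-20,"y":-32,"z":0,"turn":0,"gripper":0},{"x":-20,"y":-32,"z":0,"turn":0,"gripper":0},{"x":-20,"y":-32,"z":0,"turn":0,"gripper":0}]'

```text
time: 5.12
ee_pos: [0.5543, 0.0092, 0.2269]
tool_rot: [-180.0, -0.0, -61.4]
wrist_force: [1.2, -0.3, -0.1]
opening: 0.0875
```

jog_arm --deltas '[{"x":-17,"y":-20,"z":25,"turn":0,"gripper":0},{"x":-17,"y":-20,"z":25,"turn":0,"gripper":0},{"x":0,"y":0,"z":30,"turn":0,"gripper":0},{"x":0,"y":0,"z":30,"turn":0,"gripper":0},{"x":0,"y":0,"z":10,"turn":0,"gripper":0}]'

```text
time: 5.53
ee_pos: [0.5701, 0.0562, 0.1023]
tool_rot: [179.7, 0.1, -61.5]
wrist_force: [-0.5, 0.5, -0.9]
opening: 0.0876
```

```bash
python3 go.py 567.7 60 16 29
```

```text
t 5.53 pos [570.1  56.2 102.3] rot [ 1.797e+02  1.000e-01 -6.150e+01] open 87.6 F [-0.5  0.5 -0.9]
tool dx -4.5 dy 0.3 dz 86.3 turn -0.008
```

jog_arm --deltas '[{"x":-2,"y":0,"z":20,"turn":0,"gripper":0},{"x":-2,"y":0,"z":20,"turn":0,"gripper":0},{"x":0,"y":0,"z":0,"turn":0,"gripper":0}]'

```text
time: 5.78
ee_pos: [0.5687, 0.0591, 0.0639]
tool_rot: [179.7, 0.1, -61.5]
wrist_force: [-1.2, -0.4, 0.0]
opening: 0.0878
```

```bash
python3 go.py 567.7 60 16 29
```

```text
t 5.78 pos [568.7  59.1  63.9] rot [ 1.797e+02  1.000e-01 -6.150e+01] open 87.8 F [-1.2 -0.4  0. ]
tool dx -1.3 dy 0.4 dz 47.9 turn -0.009
```

jog_arm --deltas '[{"x":-1,"y":0,"z":15,"turn":0,"gripper":0},{"x":0,"y":0,"z":15,"turn":0,"gripper":0},{"x":0,"y":0,"z":10,"turn":0,"gripper":0},{"x":0,"y":0,"z":7,"turn":0,"gripper":0},{"x":0,"y":0,"z":0,"turn":0,"gripper":0}]'

```text
time: 6.2
ee_pos: [0.5699, 0.0603, 0.0191]
tool_rot: [179.9, 0.0, -61.5]
wrist_force: [-0.6, -1.2, -0.7]
opening: 0.0878
```

```bash
cat > look.py <<'E'
import sys
from h import *
n=sys.argv[1]; s=eyes.snapshot(n); x0,x1,y0,y1=map(int,sys.argv[3:7])
c=s["image"][y0:y1,x0:x1,::-1]; f=min(780/(x1-x0),580/(y1-y0)); cv2.imwrite("pics/"+sys.argv[2]+".png",cv2.resize(c,None,fx=f,fy=f,interpolation=cv2.INTER_CUBIC))
E
python3 look.py side g1s 200 500 150 350; python3 go.py 567.7 60 16 29
```

```text
t 6.25 pos [570.3  60.5  19.8] rot [180.   -0.  -61.5] open 87.6 F [-0.6 -1.  -0.1]
tool dx -0.8 dy 2.5 dz 3.8 turn -0.008
```

View pics/g1s.png

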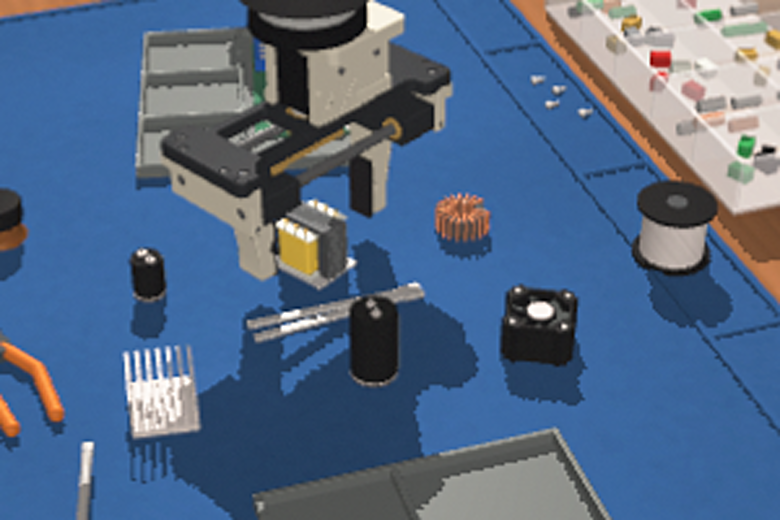

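The side view shows the fingers straddling the transformer's coil faces at about (290,245), with nothing else in the way. I'll fine-adjust and close.

jog_arm --deltas '[{"x":0,"y":2,"z":4,"turn":0,"gripper":0},{"x":0,"y":0,"z":0,"turn":0,"gripper":100},{"x":0,"y":0,"z":0,"turn":0,"gripper":200},{"x":0,"y":0,"z":0,"turn":0,"gripper":255},{"x":0,"y":0,"z":0,"turn":0,"gripper":255}]'

```text
time: 6.67
ee_pos: [0.5687, 0.0598, 0.016]
tool_rot: [-180.0, -0.0, -61.5]
wrist_force: [0.0, -0.4, -0.1]
opening: 0.0663
```

jog_arm --deltas '[{"x":0,"y":0,"z":0,"turn":0,"gripper":255},{"x":0,"y":0,"z":0,"turn":0,"gripper":255},{"x":0,"y":0,"z":0,"turn":0,"gripper":255}]'

```text
time: 6.92
ee_pos: [0.5685, 0.0597, 0.0156]
tool_rot: [-180.0, -0.0, -61.5]
wrist_force: [0.7, 0.9, 0.6]
opening: 0.0462
```

jog_arm --deltas '[{"x":0,"y":0,"z":0,"turn":0,"gripper":255},{"x":0,"y":0,"z":0,"turn":0,"gripper":255},{"x":0,"y":0,"z":0,"turn":0,"gripper":255},{"x":0,"y":0,"z":0,"turn":0,"gripper":255}]'

```text
time: 7.25
ee_pos: [0.568, 0.0595, 0.0155]
tool_rot: [179.9, 0.0, -61.5]
wrist_force: [-2.1, 0.2, 2.5]
opening: 0.0379
```

jog_arm --deltas '[{"x":0,"y":0,"z":-10,"turn":0,"gripper":255},{"x":0,"y":0,"z":-25,"turn":0,"gripper":255},{"x":0,"y":0,"z":-35,"turn":0,"gripper":255},{"x":0,"y":0,"z":-30,"turn":0,"gripper":255},{"x":0,"y":0,"z":0,"turn":0,"gripper":255}]'

```text
time: 7.67
ee_pos: [0.5725, 0.0609, 0.1227]
tool_rot: [-179.4, -0.1, -61.4]
wrist_force: [0.6, 0.6, -1.2]
opening: 0.0379
```

```bash
python3 look.py side g1b 200 500 100 350; python3 go.py 552.1 368.5 110 -12.7
```

```text
t 7.72 pos [571.1  60.7 119.8] rot [-1.795e+02 -1.000e-01 -6.140e+01] open 37.7 F [ 0.6  0.2 -3. ]
tool dx -279.4 dy -130.5 dz 9.8 turn 0.720
```

View pics/g1b.png

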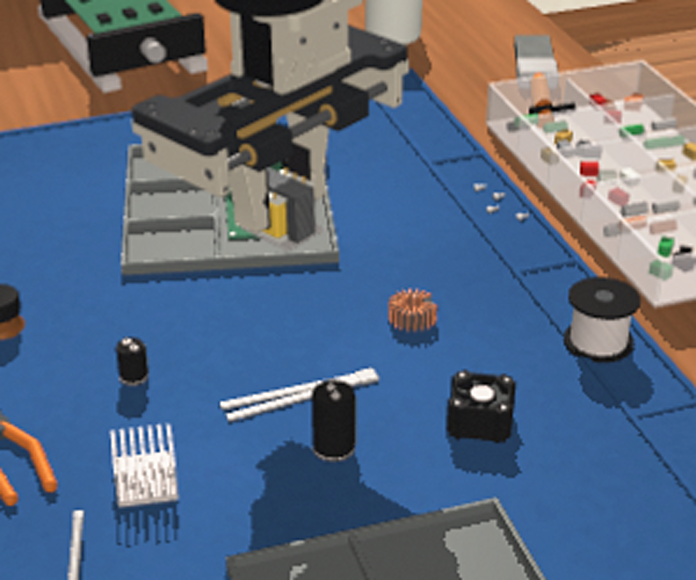

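Transformer is held (opening 37.9 mm) and hangs upright in the side view. Now I'll turn to the tray's angle.

jog_arm --deltas '[{"x":0,"y":0,"z":0,"turn":0.12,"gripper":255},{"x":0,"y":0,"z":0,"turn":0.12,"gripper":255},{"x":0,"y":0,"z":0,"turn":0.12,"gripper":255},{"x":0,"y":0,"z":0,"turn":0.12,"gripper":255},{"x":0,"y":0,"z":0,"turn":0.12,"gripper":255}]'

```text
time: 8.13
ee_pos: [0.5679, 0.0596, 0.1148]
tool_rot: [179.9, -0.0, -96.2]
wrist_force: [0.3, -0.3, -3.1]
opening: 0.0378
```

jog_arm --deltas '[{"x":0,"y":0,"z":0,"turn":0.12,"gripper":255},{"x":0,"y":0,"z":0,"turn":0,"gripper":255}]'

```text
time: 8.3
ee_pos: [0.5679, 0.0596, 0.1148]
tool_rot: [179.9, -0.0, -103.1]
wrist_force: [0.1, 0.7, -2.2]
opening: 0.0379
```

```bash
python3 go.py 550.1 369 110 -12.7
```

```text
t 8.3 pos [567.9  59.6 114.8] rot [ 179.9   -0.  -103.1] open 37.9 F [ 0.1  0.7 -2.2]
tool dx -297.4 dy 87.2 dz 4.8 turn -0.006
```

jog_arm --deltas '[{"x":-20,"y":6,"z":0,"turn":0,"gripper":255},{"x":-32,"y":9,"z":0,"turn":0,"gripper":255},{"x":-32,"y":9,"z":0,"turn":0,"gripper":255},{"x":-32,"y":9,"z":0,"turn":0,"gripper":255},{"x":-32,"y":9,"z":0,"turn":0,"gripper":255}]'

```text
time: 8.72
ee_pos: [0.5596, 0.2145, 0.1152]
tool_rot: [180.0, -0.0, -102.5]
wrist_force: [1.3, -0.6, -1.4]
opening: 0.0379
```

jog_arm --deltas '[{"x":-32,"y":9,"z":0,"turn":0,"gripper":255},{"x":-32,"y":9,"z":0,"turn":0,"gripper":255},{"x":-32,"y":10,"z":0,"turn":0,"gripper":255},{"x":-32,"y":10,"z":0,"turn":0,"gripper":255},{"x":-21,"y":7,"z":0,"turn":0,"gripper":255}]'

```text
time: 9.13
ee_pos: [0.5484, 0.3714, 0.1148]
tool_rot: [180.0, -0.0, -102.4]
wrist_force: [1.5, -0.2, -2.5]
opening: 0.038
```

jog_arm --deltas '[{"x":0,"y":0,"z":15,"turn":0,"gripper":255},{"x":0,"y":0,"z":25,"turn":0,"gripper":255},{"x":0,"y":0,"z":15,"turn":0,"gripper":255},{"x":0,"y":0,"z":0,"turn":0,"gripper":255}]'

```text
time: 9.47
ee_pos: [0.5466, 0.3668, 0.056]
tool_rot: [179.8, -0.3, -102.5]
wrist_force: [-0.9, -0.4, -3.3]
opening: 0.0378
```

```bash
python3 look.py side g1c 200 440 80 280;python3 look.py top g1d 80 320 120 320; python3 go.py 550.1 369 19.5 -12.7
```

```text
t 9.57 pos [548.8 368.2  59.9] rot [ 1.800e+02 -1.000e-01 -1.026e+02] open 38.0 F [-0.2  1.  -1.7]
tool dx -1.1 dy -1.1 dz 40.4 turn 0.002
```

View pics/g1c.png

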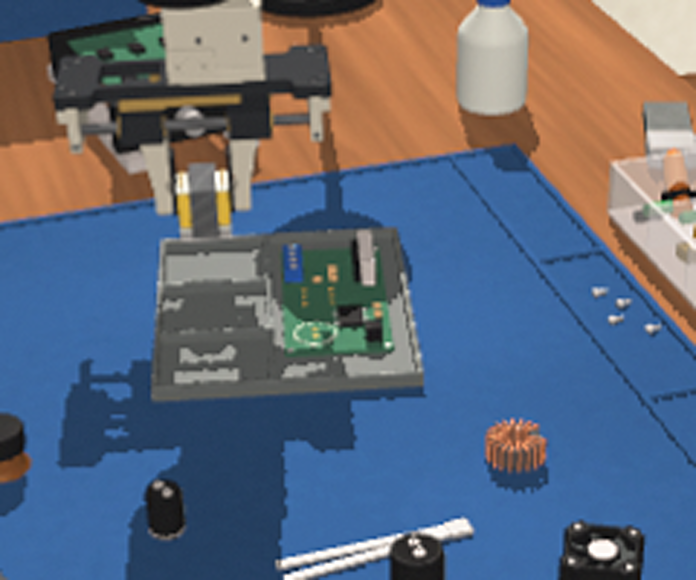

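View pics/g1d.png

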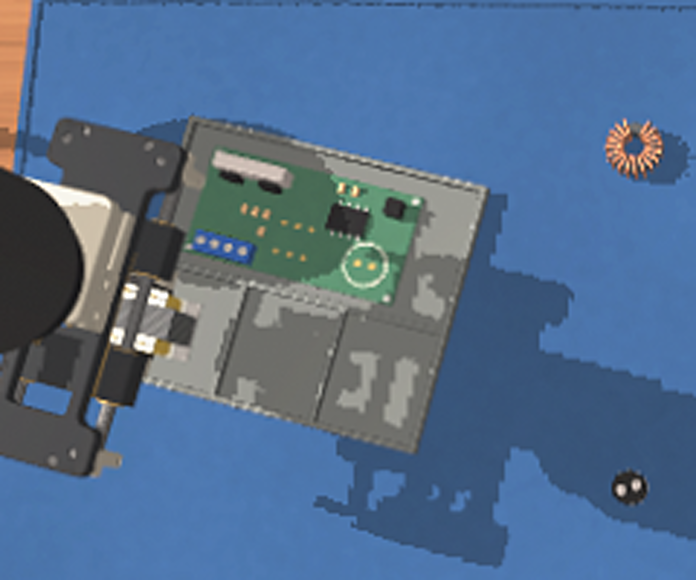

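The transformer hangs over the +y compartment, square to the tray, with the fingers clear of the blue terminal block.

jog_arm --deltas '[{"x":-1,"y":-1,"z":15,"turn":0,"gripper":255},{"x":0,"y":0,"z":12,"turn":0,"gripper":255},{"x":0,"y":0,"z":8,"turn":0,"gripper":255},{"x":0,"y":0,"z":3,"turn":0,"gripper":255},{"x":0,"y":0,"z":0,"turn":0,"gripper":255}]'

```text
time: 9.98
ee_pos: [0.5499, 0.3688, 0.0219]
tool_rot: [180.0, -0.1, -102.7]
wrist_force: [0.0, -0.4, -2.1]
opening: 0.0383
```

jog_arm --deltas '[{"x":0,"y":0,"z":1,"turn":0,"gripper":255},{"x":0,"y":0,"z":0,"turn":0,"gripper":255},{"x":0,"y":0,"z":0,"turn":0,"gripper":255}]'

```text
time: 10.23
ee_pos: [0.5505, 0.3696, 0.0222]
tool_rot: [-180.0, 0.0, -102.7]
wrist_force: [-0.4, 0.4, -2.5]
opening: 0.0376
```

jog_arm --deltas '[{"x":0,"y":0,"z":1,"turn":0,"gripper":255},{"x":0,"y":0,"z":1,"turn":0,"gripper":255},{"x":0,"y":0,"z":1,"turn":0,"gripper":255},{"x":0,"y":0,"z":0,"turn":0,"gripper":255},{"x":0,"y":0,"z":0,"turn":0,"gripper":255}]'

```text
time: 10.65
ee_pos: [0.5502, 0.3694, 0.0186]
tool_rot: [-180.0, 0.0, -102.7]
wrist_force: [-0.1, 0.5, -2.0]
opening: 0.0378
```

jog_arm --deltas '[{"x":0,"y":0,"z":0.5,"turn":0,"gripper":255},{"x":0,"y":0,"z":0,"turn":0,"gripper":255},{"x":0,"y":0,"z":0,"turn":0,"gripper":255}]'

```text
time: 10.9
ee_pos: [0.5502, 0.3693, 0.0185]
tool_rot: [-180.0, 0.0, -102.7]
wrist_force: [-1.4, -1.2, 3.9]
opening: 0.0379
```

Force went from −2 to +3.9 N, so it is on the floor. Releasing by a limited amount.

jog_arm --deltas '[{"x":0,"y":0,"z":0,"turn":0,"gripper":105},{"x":0,"y":0,"z":0,"turn":0,"gripper":105},{"x":0,"y":0,"z":0,"turn":0,"gripper":105},{"x":0,"y":0,"z":0,"turn":0,"gripper":105}]'

```text
time: 11.23
ee_pos: [0.5502, 0.3693, 0.0179]
tool_rot: [180.0, -0.0, -102.7]
wrist_force: [-0.1, 1.2, -0.1]
opening: 0.0512
```

jog_arm --deltas '[{"x":0,"y":0,"z":-8,"turn":0,"gripper":105},{"x":0,"y":0,"z":-20,"turn":0,"gripper":105},{"x":0,"y":0,"z":-35,"turn":0,"gripper":105},{"x":0,"y":0,"z":-35,"turn":0,"gripper":105},{"x":0,"y":0,"z":-10,"turn":0,"gripper":105}]'

```text
time: 11.65
ee_pos: [0.5525, 0.3711, 0.1327]
tool_rot: [-179.7, 0.4, -102.7]
wrist_force: [0.7, 0.9, 1.0]
opening: 0.0512
```

```bash
python3 go.py 572.7 -62.7 120 -12.7
```

```text
t 11.65 pos [552.5 371.1 132.7] rot [-179.7    0.4 -102.7] open 51.2 F [0.7 0.9 1. ]
tool dx 418.8 dy -114.7 dz 12.7 turn 0.001
```

jog_arm --deltas '[{"x":30,"y":-8,"z":0,"turn":0,"gripper":80},{"x":38,"y":-10.5,"z":0,"turn":0,"gripper":80},{"x":38,"y":-10.5,"z":0,"turn":0,"gripper":80},{"x":38,"y":-10.5,"z":0,"turn":0,"gripper":80},{"x":38,"y":-10.5,"z":0,"turn":0,"gripper":80}]'

```text
time: 12.07
ee_pos: [0.5587, 0.1793, 0.1268]
tool_rot: [-180.0, 0.0, -102.7]
wrist_force: [-0.1, -0.2, 0.2]
opening: 0.0596
```

jog_arm --deltas '[{"x":38,"y":-10.5,"z":0,"turn":0,"gripper":80},{"x":38,"y":-10.5,"z":0,"turn":0,"gripper":80},{"x":38,"y":-10.5,"z":0,"turn":0,"gripper":80},{"x":38,"y":-10.5,"z":0,"turn":0,"gripper":80},{"x":38,"y":-10.5,"z":0,"turn":0,"gripper":80}]'

```text
time: 12.48
ee_pos: [0.5682, -0.0179, 0.1269]
tool_rot: [-179.9, 0.0, -102.7]
wrist_force: [1.2, 0.4, 0.1]
opening: 0.0598
```

jog_arm --deltas '[{"x":30,"y":-8,"z":10,"turn":0,"gripper":80},{"x":15,"y":-5,"z":20,"turn":0,"gripper":80},{"x":0,"y":0,"z":10,"turn":0,"gripper":80},{"x":0,"y":0,"z":0,"turn":0,"gripper":80},{"x":0,"y":0,"z":0,"turn":0,"gripper":80}]'

```text
time: 12.9
ee_pos: [0.5709, -0.0628, 0.0861]
tool_rot: [180.0, -0.0, -102.7]
wrist_force: [0.9, -0.1, -0.2]
opening: 0.0603
```

```bash
python3 look.py top g2t 80 400 130 330; python3 go.py 572.7 -62.7 20 -12.7
```

```text
t 12.95 pos [571.5 -62.3  86.8] rot [-180.     0.  -102.7] open 60.2 F [ 0.4  0.7 -0.2]
tool dx 0.1 dy -1.2 dz 66.8 turn 0.000
```

View pics/g2t.png

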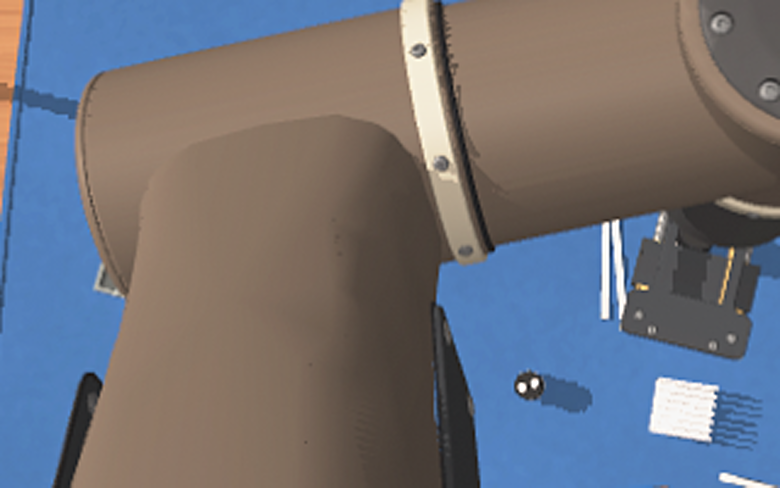

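The arm hides the supply tray in this top view, and the gripper is lined up over the tall capacitor. Descending.

jog_arm --deltas '[{"x":0,"y":-1,"z":15,"turn":0,"gripper":80},{"x":0,"y":0,"z":20,"turn":0,"gripper":80},{"x":0,"y":0,"z":20,"turn":0,"gripper":80},{"x":0,"y":0,"z":10,"turn":0,"gripper":80},{"x":0,"y":0,"z":1,"turn":0,"gripper":80}]'

```text
time: 13.37
ee_pos: [0.5713, -0.0623, 0.019]
tool_rot: [179.9, -0.0, -102.6]
wrist_force: [-0.1, -0.4, 0.3]
opening: 0.06
```

jog_arm --deltas '[{"x":0,"y":0,"z":0,"turn":0,"gripper":80},{"x":0,"y":0,"z":0,"turn":0,"gripper":80}]'

```text
time: 13.53
ee_pos: [0.573, -0.0626, 0.0213]
tool_rot: [-179.9, 0.0, -102.7]
wrist_force: [-0.5, -0.1, -0.6]
opening: 0.0602
```

```bash
python3 look.py side g2s 200 500 150 350; python3 go.py 572.7 -62.7 20 -12.7
```

```text
t 13.58 pos [573.  -62.7  21.4] rot [-179.9    0.  -102.7] open 60.2 F [-0.1  0.8 -0.2]
tool dx 0.1 dy 0.3 dz 1.4 turn 0.000
```

View pics/g2s.png

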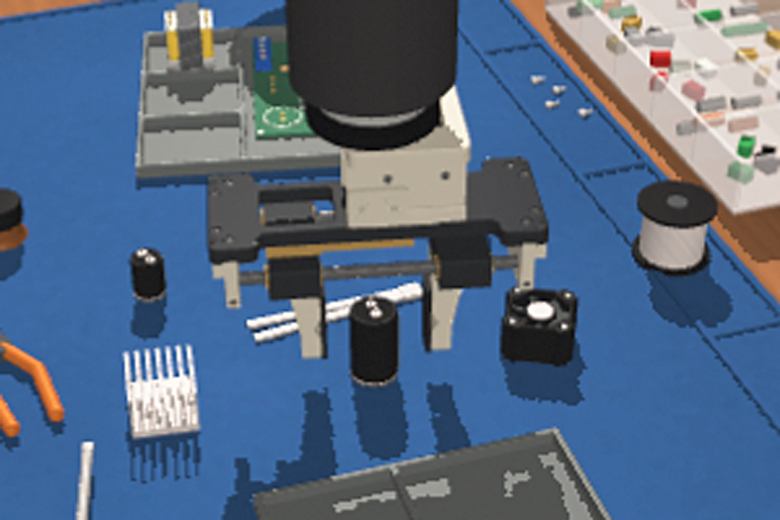

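The transformer stands upright in its compartment at about (190,35). The tall capacitor is centred between the fingers at (373,340). Closing.

jog_arm --deltas '[{"x":0,"y":0,"z":1,"turn":0,"gripper":255},{"x":0,"y":0,"z":0,"turn":0,"gripper":255},{"x":0,"y":0,"z":0,"turn":0,"gripper":255},{"x":0,"y":0,"z":0,"turn":0,"gripper":255},{"x":0,"y":0,"z":0,"turn":0,"gripper":255}]'

```text
time: 14.0
ee_pos: [0.5721, -0.0631, 0.0193]
tool_rot: [-180.0, 0.0, -102.7]
wrist_force: [0.2, 0.0, 0.0]
opening: 0.032
```

jog_arm --deltas '[{"x":0,"y":0,"z":0,"turn":0,"gripper":255},{"x":0,"y":0,"z":0,"turn":0,"gripper":255},{"x":0,"y":0,"z":0,"turn":0,"gripper":255}]'

```text
time: 14.25
ee_pos: [0.572, -0.0632, 0.0192]
tool_rot: [-180.0, -0.0, -102.7]
wrist_force: [-1.3, -0.4, 2.4]
opening: 0.0294
```

jog_arm --deltas '[{"x":0,"y":0,"z":-10,"turn":0,"gripper":255},{"x":0,"y":0,"z":-30,"turn":0,"gripper":255},{"x":0,"y":0,"z":-35,"turn":0,"gripper":255},{"x":0,"y":0,"z":-35,"turn":0,"gripper":255},{"x":0,"y":0,"z":-5,"turn":0,"gripper":255}]'

```text
time: 14.67
ee_pos: [0.5754, -0.063, 0.1412]
tool_rot: [-179.5, 0.1, -102.6]
wrist_force: [1.6, 0.4, -0.2]
opening: 0.0296
```

```bash
python3 look.py side g2b 200 500 100 350; python3 go.py 535.5 300.5 130 -12.7
```

```text
t 14.72 pos [574.8 -62.9 139.6] rot [-179.5    0.2 -102.7] open 29.5 F [ 0.3 -0.3 -0.8]
tool dx -345.9 dy 118.1 dz 9.6 turn 0.000
```

View pics/g2b.png

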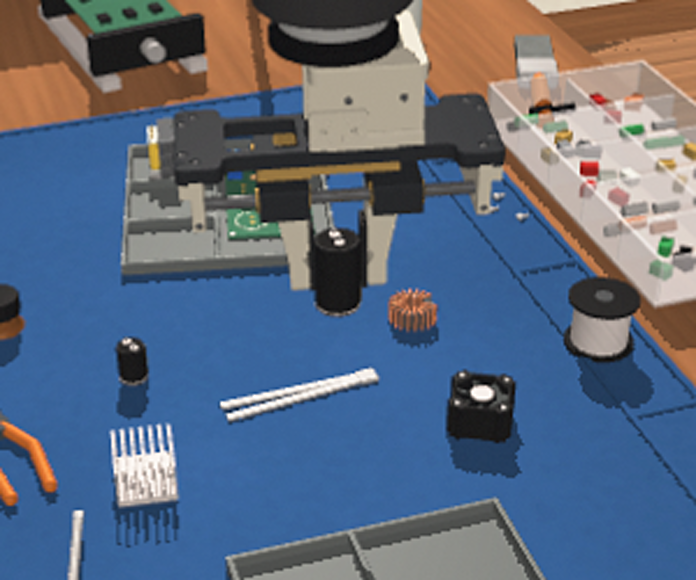

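The tall capacitor is held upright. Carrying it to the middle compartment.

jog_arm --deltas '[{"x":-25,"y":9,"z":0,"turn":0,"gripper":255},{"x":-36,"y":12,"z":0,"turn":0,"gripper":255},{"x":-36,"y":12,"z":0,"turn":0,"gripper":255},{"x":-36,"y":12,"z":0,"turn":0,"gripper":255},{"x":-36,"y":12,"z":0,"turn":0,"gripper":255}]'

```text
time: 15.13
ee_pos: [0.5528, 0.1156, 0.1339]
tool_rot: [180.0, -0.0, -102.8]
wrist_force: [0.6, -1.3, -1.0]
opening: 0.0294
```

jog_arm --deltas '[{"x":-36,"y":12,"z":0,"turn":0,"gripper":255},{"x":-36,"y":12,"z":0,"turn":0,"gripper":255},{"x":-36,"y":12,"z":0,"turn":0,"gripper":255},{"x":-36,"y":12,"z":0,"turn":0,"gripper":255},{"x":-25,"y":9,"z":0,"turn":0,"gripper":255}]'

```text
time: 15.55
ee_pos: [0.5344, 0.2945, 0.1337]
tool_rot: [180.0, -0.0, -102.7]
wrist_force: [-0.4, 0.1, -1.3]
opening: 0.0295
```

jog_arm --deltas '[{"x":-8,"y":4,"z":15,"turn":0,"gripper":255},{"x":0,"y":0,"z":30,"turn":0,"gripper":255},{"x":0,"y":0,"z":20,"turn":0,"gripper":255},{"x":0,"y":0,"z":5,"turn":0,"gripper":255},{"x":0,"y":0,"z":0,"turn":0,"gripper":255}]'

```text
time: 15.97
ee_pos: [0.532, 0.2993, 0.0622]
tool_rot: [179.9, -0.2, -102.7]
wrist_force: [-0.5, 0.1, 0.8]
opening: 0.0292
```

jog_arm --deltas '[{"x":0,"y":0,"z":0,"turn":0,"gripper":255},{"x":0,"y":0,"z":0,"turn":0,"gripper":255}]'

```text
time: 16.13
ee_pos: [0.534, 0.3008, 0.0656]
tool_rot: [-179.9, 0.1, -102.7]
wrist_force: [-0.4, 0.5, -0.0]
opening: 0.029
```

```bash
python3 look.py side g2c 200 440 80 280; python3 go.py 535.5 300.5 22.2 -12.7
```

```text
t 16.18 pos [534.  300.8  65.7] rot [-1.799e+02  1.000e-01 -1.027e+02] open 29.1 F [-0.1  0.7 -0.9]
tool dx -0.0 dy -1.6 dz 43.5 turn -0.000
```

View pics/g2c.png

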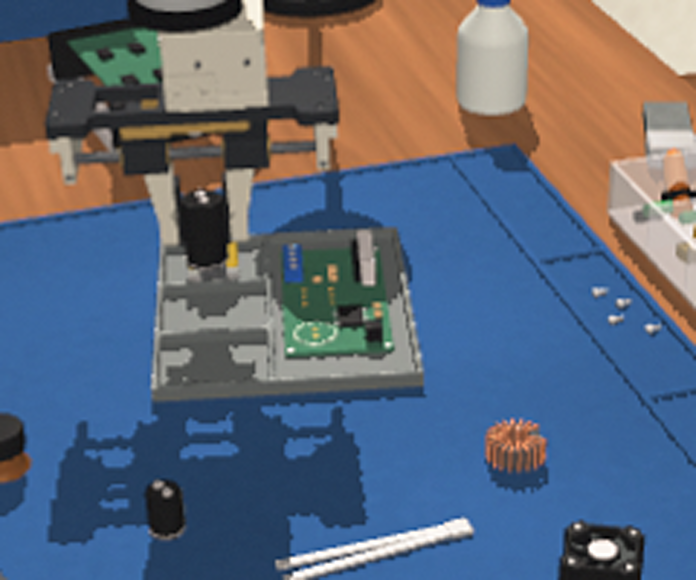

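It hangs over the middle compartment. Lowering.

jog_arm --deltas '[{"x":0,"y":-1.5,"z":15,"turn":0,"gripper":255},{"x":0,"y":0,"z":15,"turn":0,"gripper":255},{"x":0,"y":0,"z":8,"turn":0,"gripper":255},{"x":0,"y":0,"z":2,"turn":0,"gripper":255},{"x":0,"y":0,"z":0,"turn":0,"gripper":255}]'

```text
time: 16.6
ee_pos: [0.5346, 0.3, 0.0242]
tool_rot: [180.0, -0.0, -102.7]
wrist_force: [0.4, 0.3, -0.1]
opening: 0.0294
```

jog_arm --deltas '[{"x":0,"y":0,"z":1,"turn":0,"gripper":255},{"x":0,"y":0,"z":0,"turn":0,"gripper":255},{"x":0,"y":0,"z":0,"turn":0,"gripper":255}]'

```text
time: 16.85
ee_pos: [0.5349, 0.3004, 0.0238]
tool_rot: [-180.0, 0.1, -102.7]
wrist_force: [-0.0, 0.7, -0.8]
opening: 0.0294
```

jog_arm --deltas '[{"x":0,"y":0,"z":1,"turn":0,"gripper":255},{"x":0,"y":0,"z":0,"turn":0,"gripper":255},{"x":0,"y":0,"z":0,"turn":0,"gripper":255}]'

```text
time: 17.1
ee_pos: [0.5346, 0.3001, 0.0222]
tool_rot: [-180.0, 0.0, -102.7]
wrist_force: [-0.3, 0.1, 1.0]
opening: 0.0298
```

jog_arm --deltas '[{"x":0,"y":0,"z":0.7,"turn":0,"gripper":255},{"x":0,"y":0,"z":0,"turn":0,"gripper":255},{"x":0,"y":0,"z":0,"turn":0,"gripper":255}]'

```text
time: 17.35
ee_pos: [0.5346, 0.3001, 0.0222]
tool_rot: [-180.0, 0.0, -102.7]
wrist_force: [-2.6, -1.2, 6.2]
opening: 0.0294
```

Contact at 6 N. Releasing.

jog_arm --deltas '[{"x":0,"y":0,"z":0,"turn":0,"gripper":125},{"x":0,"y":0,"z":0,"turn":0,"gripper":125},{"x":0,"y":0,"z":0,"turn":0,"gripper":125},{"x":0,"y":0,"z":0,"turn":0,"gripper":125}]'

```text
time: 17.68
ee_pos: [0.5345, 0.3, 0.0212]
tool_rot: [180.0, -0.0, -102.7]
wrist_force: [0.5, -0.2, -0.3]
opening: 0.0442
```

jog_arm --deltas '[{"x":0,"y":0,"z":-8,"turn":0,"gripper":125},{"x":0,"y":0,"z":-25,"turn":0,"gripper":125},{"x":0,"y":0,"z":-35,"turn":0,"gripper":125},{"x":0,"y":0,"z":-35,"turn":0,"gripper":125},{"x":0,"y":0,"z":-10,"turn":0,"gripper":125}]'

```text
time: 18.1
ee_pos: [0.5369, 0.3017, 0.1407]
tool_rot: [-179.7, 0.3, -102.7]
wrist_force: [1.3, -0.8, 0.4]
opening: 0.0446
```

```bash
python3 go.py 681.2 -68.5 120 -31
```

```text
t 18.1 pos [536.9 301.7 140.7] rot [-179.7    0.3 -102.7] open 44.6 F [ 1.3 -0.8  0.4]
tool dx 329.6 dy -221.9 dz 20.7 turn 0.320
```

jog_arm --deltas '[{"x":0,"y":0,"z":0,"turn":0.11,"gripper":20},{"x":0,"y":0,"z":0,"turn":0.11,"gripper":20},{"x":0,"y":0,"z":0,"turn":0.1,"gripper":20},{"x":0,"y":0,"z":0,"turn":0,"gripper":20}]'

```text
time: 18.43
ee_pos: [0.5346, 0.3001, 0.135]
tool_rot: [-180.0, 0.0, -121.3]
wrist_force: [0.2, 0.5, 0.0]
opening: 0.0657
```

```bash
python3 go.py 681.2 -68.5 120 -31
```

```text
t 18.43 pos [534.6 300.1 135. ] rot [-180.     0.  -121.3] open 65.7 F [0.2 0.5 0. ]
tool dx 238.7 dy -316.8 dz 15.0 turn -0.005
```

jog_arm --deltas '[{"x":20,"y":-26,"z":0,"turn":0,"gripper":20},{"x":23,"y":-31,"z":0,"turn":0,"gripper":20},{"x":23,"y":-31,"z":0,"turn":0,"gripper":20},{"x":23,"y":-31,"z":0,"turn":0,"gripper":20},{"x":23,"y":-31,"z":0,"turn":0,"gripper":20}]'

```text
time: 18.85
ee_pos: [0.6057, 0.1252, 0.1348]
tool_rot: [-180.0, 0.0, -120.8]
wrist_force: [1.3, 0.1, -0.3]
opening: 0.0807
```

jog_arm --deltas '[{"x":23,"y":-31,"z":0,"turn":0,"gripper":20},{"x":23,"y":-31,"z":0,"turn":0,"gripper":20},{"x":23,"y":-31,"z":0,"turn":0,"gripper":20},{"x":23,"y":-31,"z":0,"turn":0,"gripper":20},{"x":20,"y":-26,"z":0,"turn":0,"gripper":20}]'

```text
time: 19.27
ee_pos: [0.6767, -0.0491, 0.1346]
tool_rot: [-180.0, -0.0, -120.9]
wrist_force: [0.4, 0.5, -0.2]
opening: 0.0805
```

jog_arm --deltas '[{"x":15,"y":-17,"z":20,"turn":0,"gripper":20},{"x":0,"y":0,"z":25,"turn":0,"gripper":20},{"x":0,"y":0,"z":25,"turn":0,"gripper":20},{"x":0,"y":0,"z":5,"turn":0,"gripper":20},{"x":0,"y":0,"z":0,"turn":0,"gripper":20}]'

```text
time: 19.68
ee_pos: [0.6813, -0.0686, 0.0573]
tool_rot: [179.8, -0.2, -120.9]
wrist_force: [-1.1, -0.8, 0.8]
opening: 0.081
```

```bash
python3 look.py side g3s 200 500 150 350; python3 go.py 681.2 -68.5 14 -31
```

```text
t 19.73 pos [682.7 -68.2  59.4] rot [ 1.800e+02 -1.000e-01 -1.209e+02] open 80.7 F [-0.2 -0.8  1.2]
tool dx 1.0 dy 1.2 dz 45.4 turn 0.001
```

View pics/g3s.png

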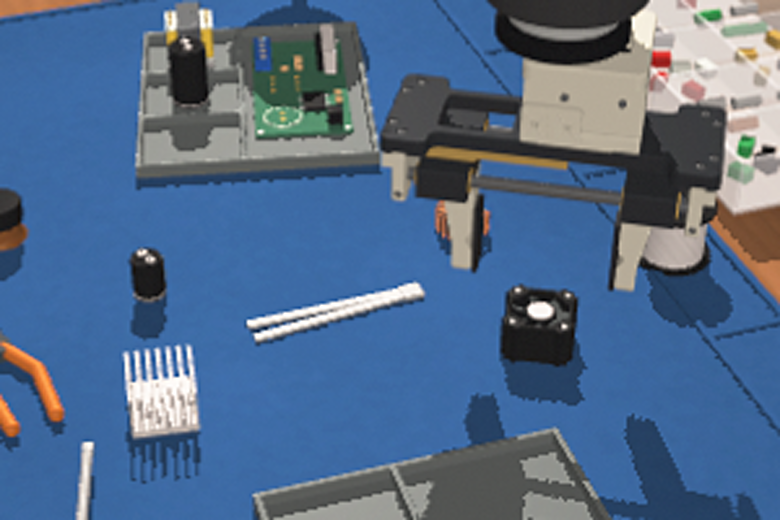

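The tall capacitor stands upright in the middle compartment at (188,70). Before descending I'll check the spool's clearance.

```bash
python3 - <<'E'
from h import *
t=pickle.load(open("top0.pkl","rb")); s=pickle.load(open("side0.pkl","rb"))
for z in (0.002,.03,.05,.07): print(z,np.round(unproj(t,[[339,103]],z)[0]*1e3),np.round(unproj(s,[[460,228]],z)[0]*1e3))
E
```

```text
0.002 [826.  -9.   2.] [839.  44.   2.]
0.03 [814.  -9.  30.] [817.   8.  30.]
0.05 [805.  -8.  50.] [801. -17.  50.]
0.07 [796.  -8.  70.] [786. -43.  70.]
```

The spool's top is about 45 mm high at (805,−9), well below the gripper body and away from the fingers.

jog_arm --deltas '[{"x":0,"y":1,"z":15,"turn":0,"gripper":20},{"x":0,"y":0,"z":18,"turn":0,"gripper":20},{"x":0,"y":0,"z":10,"turn":0,"gripper":20},{"x":0,"y":0,"z":2,"turn":0,"gripper":20},{"x":0,"y":0,"z":0,"turn":0,"gripper":20}]'

```text
time: 20.15
ee_pos: [0.6822, -0.0674, 0.0149]
tool_rot: [-180.0, -0.0, -121.0]
wrist_force: [1.0, -0.2, 0.4]
opening: 0.0808
```

jog_arm --deltas '[{"x":0,"y":0,"z":0,"turn":0,"gripper":20},{"x":0,"y":0,"z":0,"turn":0,"gripper":20}]'

```text
time: 20.32
ee_pos: [0.6829, -0.0675, 0.0158]
tool_rot: [-179.9, 0.1, -121.0]
wrist_force: [0.3, 0.3, -0.9]
opening: 0.0804
```

```bash
python3 look.py side g3t 300 500 190 330; python3 go.py 681.2 -68.5 14 -31
```

```text
t 20.37 pos [682.8 -67.6  15.7] rot [-1.799e+02  1.000e-01 -1.210e+02] open 80.4 F [ 1.  -0.4  0. ]
tool dx 1.6 dy 0.9 dz 1.7 turn -0.000
```

View pics/g3t.png

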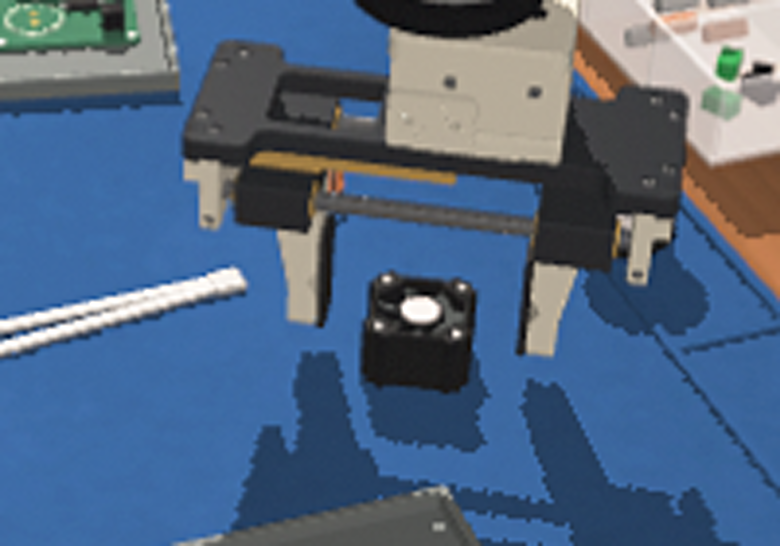

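The fan sits between the fingers at (418,330) with its faces parallel to the pads. Closing from 80 mm takes about 9 rows.

jog_arm --deltas '[{"x":1,"y":1,"z":1.5,"turn":0,"gripper":255},{"x":0,"y":0,"z":0,"turn":0,"gripper":255},{"x":0,"y":0,"z":0,"turn":0,"gripper":255},{"x":0,"y":0,"z":0,"turn":0,"gripper":255},{"x":0,"y":0,"z":0,"turn":0,"gripper":255}]'

```text
time: 20.78
ee_pos: [0.6806, -0.0681, 0.0129]
tool_rot: [-180.0, -0.0, -121.1]
wrist_force: [-0.3, -0.1, -0.0]
opening: 0.0526
```

jog_arm --deltas '[{"x":0,"y":0,"z":0,"turn":0,"gripper":255},{"x":0,"y":0,"z":0,"turn":0,"gripper":255},{"x":0,"y":0,"z":0,"turn":0,"gripper":255},{"x":0,"y":0,"z":0,"turn":0,"gripper":255},{"x":0,"y":0,"z":0,"turn":0,"gripper":255}]'

```text
time: 21.2
ee_pos: [0.6806, -0.0681, 0.0128]
tool_rot: [-180.0, -0.0, -121.1]
wrist_force: [-0.0, 0.1, 0.5]
opening: 0.0399
```

jog_arm --deltas '[{"x":0,"y":0,"z":-10,"turn":0,"gripper":255},{"x":0,"y":0,"z":-30,"turn":0,"gripper":255},{"x":0,"y":0,"z":-35,"turn":0,"gripper":255},{"x":0,"y":0,"z":-35,"turn":0,"gripper":255},{"x":0,"y":0,"z":-5,"turn":0,"gripper":255}]'

```text
time: 21.62
ee_pos: [0.6842, -0.0682, 0.1361]
tool_rot: [-179.5, 0.3, -121.0]
wrist_force: [1.1, 0.4, 1.0]
opening: 0.0403
```

```bash
python3 look.py side g3u 250 500 100 300; python3 go.py 520.3 232.2 130 -12.7
```

```text
t 21.67 pos [683.6 -67.9 134.5] rot [-179.6    0.3 -121. ] open 39.9 F [ 0.5 -0.6  0.8]
tool dx -173.2 dy 294.6 dz 4.5 turn -0.319
```

View pics/g3u.png

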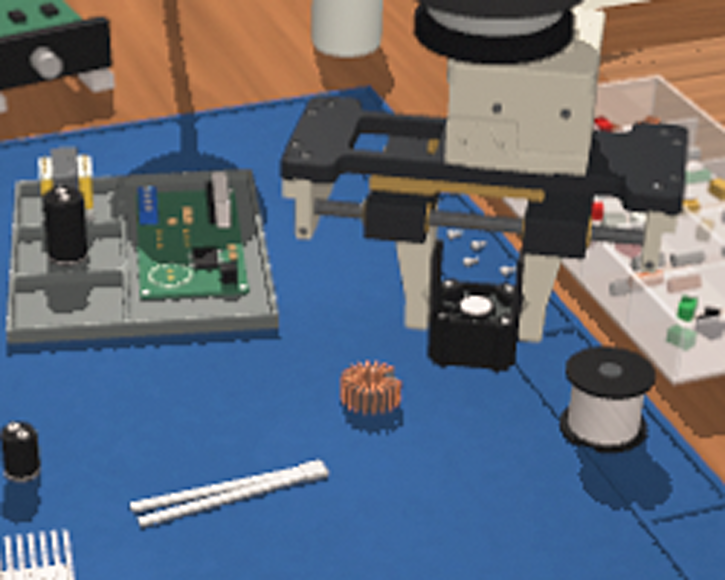

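The fan is held level. Turning to the tray's angle.

jog_arm --deltas '[{"x":0,"y":0,"z":0,"turn":-0.1,"gripper":255},{"x":0,"y":0,"z":0,"turn":-0.12,"gripper":255},{"x":0,"y":0,"z":0,"turn":-0.1,"gripper":255},{"x":0,"y":0,"z":0,"turn":0,"gripper":255}]'

```text
time: 22.0
ee_pos: [0.6804, -0.068, 0.1282]
tool_rot: [-180.0, 0.0, -102.5]
wrist_force: [0.5, 0.7, -0.4]
opening: 0.0401
```

```bash
python3 go.py 520.3 232.2 130 -12.7
```

```text
t 22.0 pos [680.4 -68.  128.2] rot [-180.     0.  -102.5] open 40.1 F [ 0.5  0.7 -0.4]
tool dx -258.6 dy 221.1 dz -1.8 turn 0.004
```

jog_arm --deltas '[{"x":-20,"y":17,"z":0,"turn":0,"gripper":255},{"x":-28,"y":24,"z":0,"turn":0,"gripper":255},{"x":-28,"y":24,"z":0,"turn":0,"gripper":255},{"x":-28,"y":24,"z":0,"turn":0,"gripper":255},{"x":-28,"y":24,"z":0,"turn":0,"gripper":255}]'

```text
time: 22.42
ee_pos: [0.5984, 0.0867, 0.128]
tool_rot: [180.0, -0.0, -103.0]
wrist_force: [0.3, 0.6, -0.8]
opening: 0.0399
```

jog_arm --deltas '[{"x":-28,"y":24,"z":0,"turn":0,"gripper":255},{"x":-28,"y":24,"z":0,"turn":0,"gripper":255},{"x":-28,"y":24,"z":0,"turn":0,"gripper":255},{"x":-28,"y":24,"z":0,"turn":0,"gripper":255},{"x":-14,"y":12,"z":0,"turn":0,"gripper":255}]'

```text
time: 22.83
ee_pos: [0.5202, 0.2352, 0.1283]
tool_rot: [-180.0, 0.0, -102.8]
wrist_force: [-0.5, 0.1, -0.5]
opening: 0.04
```

jog_arm --deltas '[{"x":0,"y":0,"z":15,"turn":0,"gripper":255},{"x":0,"y":0,"z":30,"turn":0,"gripper":255},{"x":0,"y":0,"z":20,"turn":0,"gripper":255},{"x":0,"y":0,"z":5,"turn":0,"gripper":255},{"x":0,"y":0,"z":0,"turn":0,"gripper":255}]'

```text
time: 23.25
ee_pos: [0.5209, 0.2315, 0.0566]
tool_rot: [179.9, -0.2, -102.9]
wrist_force: [-0.5, -0.2, 1.4]
opening: 0.04
```

jog_arm --deltas '[{"x":0,"y":0,"z":0,"turn":0,"gripper":255},{"x":0,"y":0,"z":0,"turn":0,"gripper":255}]'

```text
time: 23.42
ee_pos: [0.5228, 0.2328, 0.0593]
tool_rot: [-179.9, 0.1, -102.8]
wrist_force: [0.0, 0.7, 0.4]
opening: 0.0402
```

```bash
python3 look.py side g3v 200 440 80 280; python3 go.py 520.3 232.2 15.8 -12.7
```

```text
t 23.47 pos [522.7 232.8  59.4] rot [-1.799e+02  1.000e-01 -1.028e+02] open 39.9 F [ 0.6 -0.2 -0.5]
tool dx 1.1 dy 2.2 dz 43.6 turn -0.001
```

View pics/g3v.png

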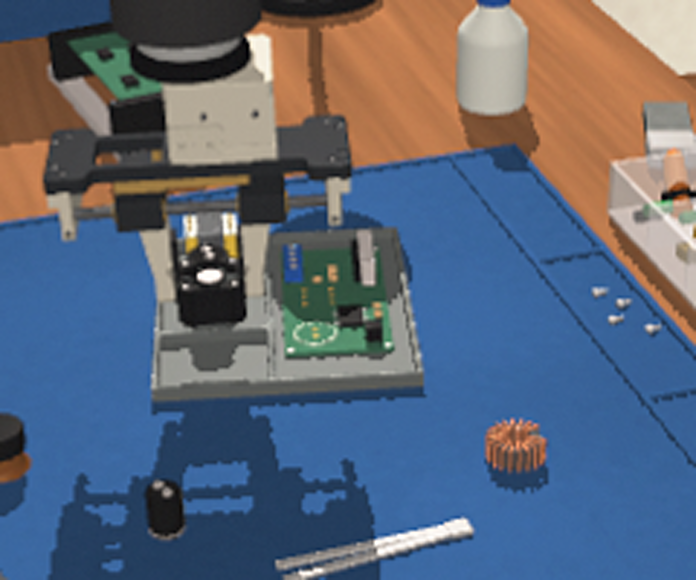

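The fan is over the −y compartment. Lowering.

jog_arm --deltas '[{"x":1,"y":2,"z":15,"turn":0,"gripper":255},{"x":0,"y":0,"z":15,"turn":0,"gripper":255},{"x":0,"y":0,"z":9,"turn":0,"gripper":255},{"x":0,"y":0,"z":2,"turn":0,"gripper":255},{"x":0,"y":0,"z":0,"turn":0,"gripper":255}]'

```text
time: 23.88
ee_pos: [0.5197, 0.2317, 0.0169]
tool_rot: [180.0, -0.0, -102.7]
wrist_force: [0.2, -0.2, -0.2]
opening: 0.04
```

jog_arm --deltas '[{"x":0,"y":0,"z":0,"turn":0,"gripper":255},{"x":0,"y":0,"z":0,"turn":0,"gripper":255},{"x":0,"y":0,"z":0,"turn":0,"gripper":255}]'

```text
time: 24.13
ee_pos: [0.5201, 0.2321, 0.0176]
tool_rot: [-180.0, 0.1, -102.7]
wrist_force: [-1.1, -0.7, -0.8]
opening: 0.04
```

jog_arm --deltas '[{"x":0,"y":0,"z":1.2,"turn":0,"gripper":255},{"x":0,"y":0,"z":0,"turn":0,"gripper":255},{"x":0,"y":0,"z":0,"turn":0,"gripper":255}]'

```text
time: 24.38
ee_pos: [0.5197, 0.2318, 0.0158]
tool_rot: [-180.0, 0.0, -102.7]
wrist_force: [-0.1, 0.6, 1.0]
opening: 0.0402
```

jog_arm --deltas '[{"x":0,"y":0,"z":0.5,"turn":0,"gripper":255},{"x":0,"y":0,"z":0,"turn":0,"gripper":255},{"x":0,"y":0,"z":0,"turn":0,"gripper":255}]'

```text
time: 24.63
ee_pos: [0.5197, 0.2318, 0.0158]
tool_rot: [-180.0, 0.0, -102.7]
wrist_force: [-2.0, -0.7, 6.0]
opening: 0.04
```

Contact. Releasing to about 52 mm.

jog_arm --deltas '[{"x":0,"y":0,"z":0,"turn":0,"gripper":105},{"x":0,"y":0,"z":0,"turn":0,"gripper":105},{"x":0,"y":0,"z":0,"turn":0,"gripper":105},{"x":0,"y":0,"z":0,"turn":0,"gripper":105}]'

```text
time: 24.97
ee_pos: [0.5196, 0.2317, 0.015]
tool_rot: [180.0, -0.0, -102.7]
wrist_force: [0.2, 0.6, -0.8]
opening: 0.0512
```

jog_arm --deltas '[{"x":0,"y":0,"z":-8,"turn":0,"gripper":105},{"x":0,"y":0,"z":-25,"turn":0,"gripper":105},{"x":0,"y":0,"z":-35,"turn":0,"gripper":105},{"x":0,"y":0,"z":-35,"turn":0,"gripper":105},{"x":0,"y":0,"z":0,"turn":0,"gripper":105}]'

```text
time: 25.38
ee_pos: [0.5231, 0.234, 0.1258]
tool_rot: [-179.6, 0.4, -102.6]
wrist_force: [1.5, 0.9, 0.8]
opening: 0.0513
```

```bash
python3 go.py 440 -55 120 -8
```

```text
t 25.38 pos [523.1 234.  125.8] rot [-179.6    0.4 -102.6] open 51.3 F [1.5 0.9 0.8]
tool dx 300.1 dy 18.0 dz 5.8 turn -0.081
```

jog_arm --deltas '[{"x":0,"y":0,"z":0,"turn":-0.08,"gripper":20},{"x":25,"y":3,"z":0,"turn":0,"gripper":20},{"x":35,"y":5,"z":0,"turn":0,"gripper":20},{"x":35,"y":5,"z":0,"turn":0,"gripper":20},{"x":35,"y":5,"z":0,"turn":0,"gripper":20}]'

```text
time: 25.8
ee_pos: [0.4828, 0.1045, 0.1185]
tool_rot: [-180.0, 0.0, -98.1]
wrist_force: [0.7, -0.0, 0.5]
opening: 0.078
```

jog_arm --deltas '[{"x":35,"y":5,"z":0,"turn":0,"gripper":20},{"x":35,"y":5,"z":0,"turn":0,"gripper":20},{"x":35,"y":5,"z":0,"turn":0,"gripper":20},{"x":35,"y":5,"z":0,"turn":0,"gripper":20},{"x":20,"y":3,"z":0,"turn":0,"gripper":20}]'

```text
time: 26.22
ee_pos: [0.4364, -0.0519, 0.1187]
tool_rot: [-180.0, 0.0, -98.2]
wrist_force: [-0.1, -0.3, -0.0]
opening: 0.081
```

jog_arm --deltas '[{"x":5,"y":0,"z":10,"turn":0,"gripper":20},{"x":0,"y":0,"z":20,"turn":0,"gripper":20},{"x":0,"y":0,"z":20,"turn":0,"gripper":20},{"x":0,"y":0,"z":5,"turn":0,"gripper":20},{"x":0,"y":0,"z":0,"turn":0,"gripper":20}]'

```text
time: 26.63
ee_pos: [0.4363, -0.0548, 0.0624]
tool_rot: [179.9, -0.1, -98.1]
wrist_force: [-0.1, 0.8, -0.1]
opening: 0.0806
```

```bash
python3 look.py side g4s 170 470 150 350; python3 go.py 440 -55 14 -8
```

```text
t 26.68 pos [437.2 -54.5  63.3] rot [179.9  -0.  -98.1] open 81.0 F [-0.1  0.5 -1.3]
tool dx 0.0 dy -2.8 dz 49.3 turn -0.002
```

View pics/g4s.png

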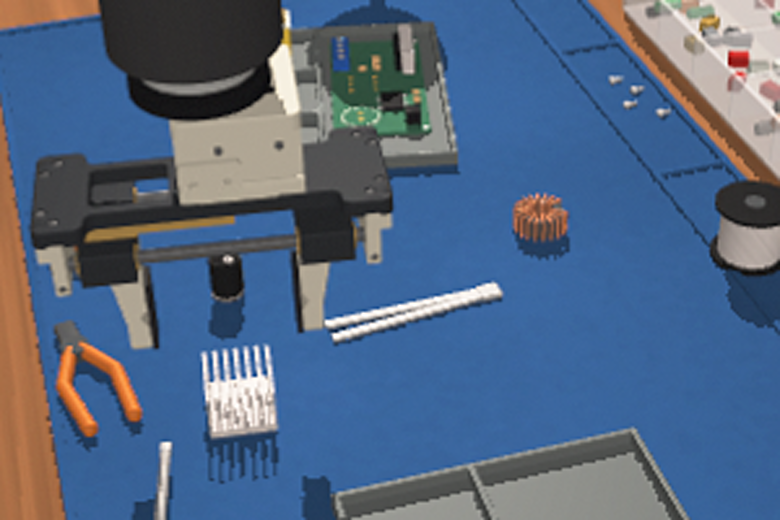

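The near finger could come close to the pliers and the screwdriver tip, so I'll measure those.

```bash
python3 - <<'E'
from h import *
t=pickle.load(open("top0.pkl","rb"))
print(np.round(unproj(t,[[376,325],[357,349],[355,332],[327,334],[329,200],[328,261],[336,261]],.008)*1e3))
E
```

```text
[[389. -88.   8.]
 [344. -53.   8.]
 [375. -49.   8.]
 [370.   4.   8.]
 [625.   6.   8.]
 [507.   5.   8.]
 [507. -10.   8.]]
```

The plier handle ends at (375,−49). Narrowing the opening to about 58 mm keeps the finger beyond x ≈ 388.

jog_arm --deltas '[{"x":0,"y":-2.5,"z":0,"turn":0,"gripper":87},{"x":0,"y":0,"z":0,"turn":0,"gripper":87},{"x":0,"y":0,"z":0,"turn":0,"gripper":87},{"x":0,"y":0,"z":10,"turn":0,"gripper":87},{"x":0,"y":0,"z":0,"turn":0,"gripper":87}]'

```text
time: 27.1
ee_pos: [0.4395, -0.0548, 0.0528]
tool_rot: [180.0, 0.0, -98.1]
wrist_force: [-0.6, -0.5, 0.1]
opening: 0.0586
```

```bash
python3 look.py side g4t 190 370 200 340; python3 look.py top g4tt 240 480 200 380;python3 go.py 440 -55 14 -8
```

```text
t 27.2 pos [439.7 -54.8  53.4] rot [180.   -0.  -98.1] open 57.9 F [-0.7  0.5 -0.1]
tool dx 0.2 dy -0.3 dz 39.4 turn -0.002
```

View pics/g4t.png

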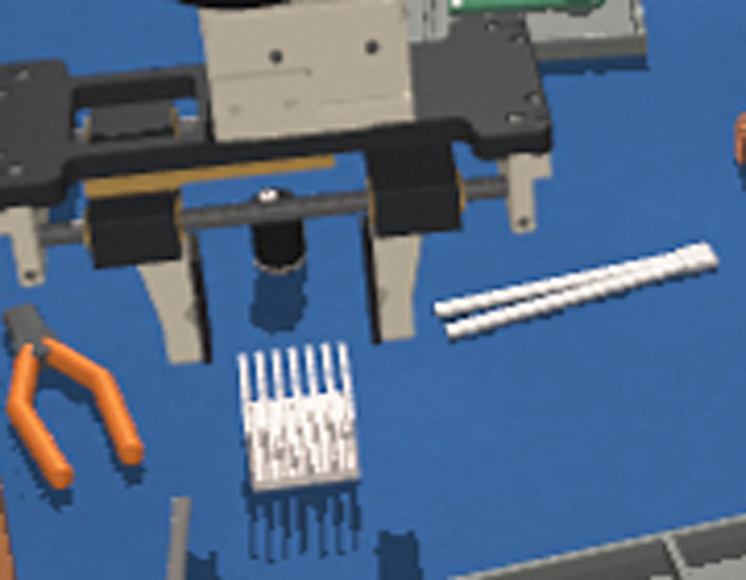

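View pics/g4tt.png

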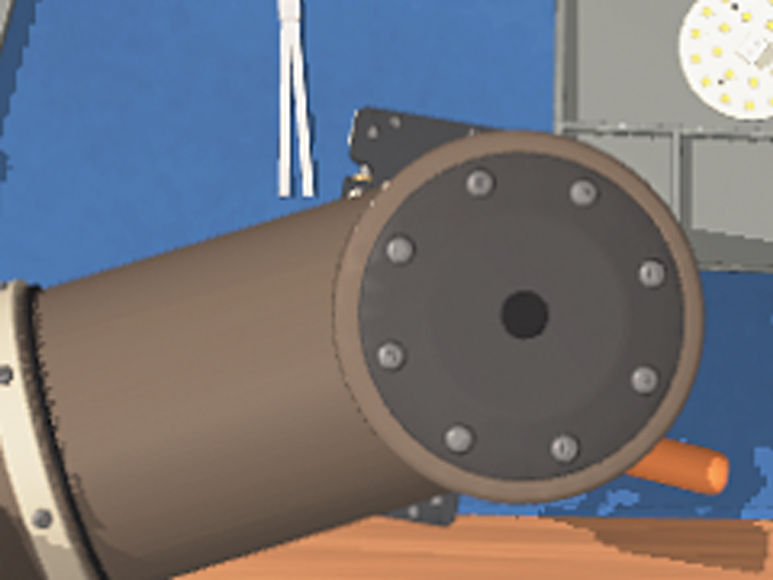

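The fingers are at about (205,350) and (375,330) and will straddle the heatsink, clear of the pliers at (130,450). Descending.

jog_arm --deltas '[{"x":0,"y":0,"z":12,"turn":0,"gripper":87},{"x":0,"y":0,"z":14,"turn":0,"gripper":87},{"x":0,"y":0,"z":9,"turn":0,"gripper":87},{"x":0,"y":0,"z":3,"turn":0,"gripper":87},{"x":0,"y":0,"z":0,"turn":0,"gripper":87}]'

```text
time: 27.62
ee_pos: [0.4395, -0.0549, 0.015]
tool_rot: [179.9, -0.0, -98.1]
wrist_force: [0.7, 0.2, 0.1]
opening: 0.058
```

jog_arm --deltas '[{"x":0,"y":0,"z":0,"turn":0,"gripper":87},{"x":0,"y":0,"z":0,"turn":0,"gripper":87}]'

```text
time: 27.78
ee_pos: [0.4403, -0.0547, 0.0158]
tool_rot: [-179.9, 0.0, -98.1]
wrist_force: [-0.5, -1.1, 0.0]
opening: 0.0577
```

```bash
python3 look.py side g4u 190 370 200 340; python3 go.py 440 -55 14 -8
```

```text
t 27.83 pos [440.3 -54.7  15.9] rot [-179.9    0.   -98.1] open 57.7 F [ 0.2  1.  -0.4]
tool dx 0.4 dy 0.3 dz 1.9 turn -0.002
```

View pics/g4u.png

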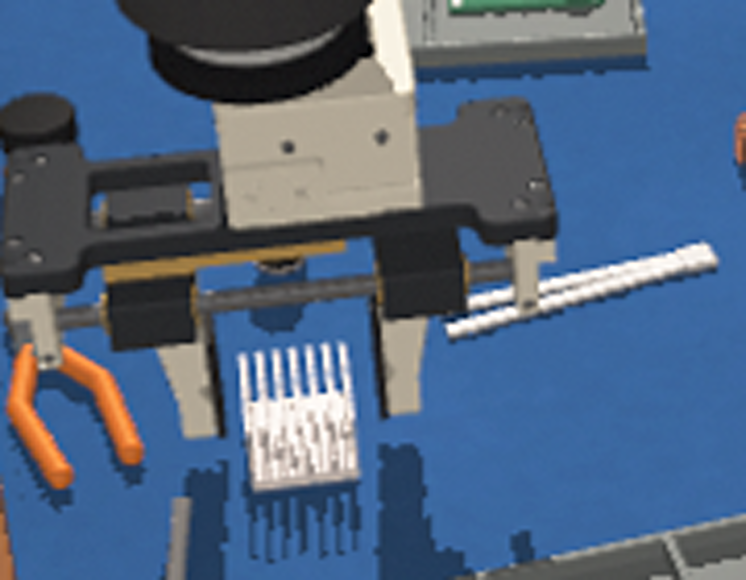

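Well straddled at (300,420). Closing.

jog_arm --deltas '[{"x":0,"y":0,"z":1.5,"turn":0,"gripper":255},{"x":0,"y":0,"z":0,"turn":0,"gripper":255},{"x":0,"y":0,"z":0,"turn":0,"gripper":255},{"x":0,"y":0,"z":0,"turn":0,"gripper":255},{"x":0,"y":0,"z":0,"turn":0,"gripper":255}]'

```text
time: 28.25
ee_pos: [0.4398, -0.0548, 0.0138]
tool_rot: [-180.0, 0.0, -98.1]
wrist_force: [-0.9, 0.5, 2.1]
opening: 0.0398
```

jog_arm --deltas '[{"x":0,"y":0,"z":0,"turn":0,"gripper":255},{"x":0,"y":0,"z":0,"turn":0,"gripper":255}]'

```text
time: 28.42
ee_pos: [0.4398, -0.0548, 0.0138]
tool_rot: [-180.0, 0.0, -98.1]
wrist_force: [-1.5, 0.7, 4.1]
opening: 0.04
```

jog_arm --deltas '[{"x":0,"y":0,"z":-10,"turn":0,"gripper":255},{"x":0,"y":0,"z":-25,"turn":0,"gripper":255},{"x":0,"y":0,"z":-30,"turn":0,"gripper":255},{"x":0,"y":0,"z":-30,"turn":0,"gripper":255},{"x":0,"y":0,"z":-5,"turn":0,"gripper":255}]'

```text
time: 28.83
ee_pos: [0.4424, -0.0544, 0.118]
tool_rot: [-179.6, 0.1, -98.1]
wrist_force: [0.6, -0.3, -1.5]
opening: 0.0397
```

```bash
python3 look.py side g4v 150 450 100 350; python3 go.py 510.5 -262 110 -0.8
```

```text
t 28.88 pos [442.  -54.3 116.9] rot [-1.797e+02  1.000e-01 -9.810e+01] open 39.8 F [ 0.   0.7 -0. ]
tool dx 195.9 dy -97.1 dz 6.9 turn -0.127
```

View pics/g4v.png

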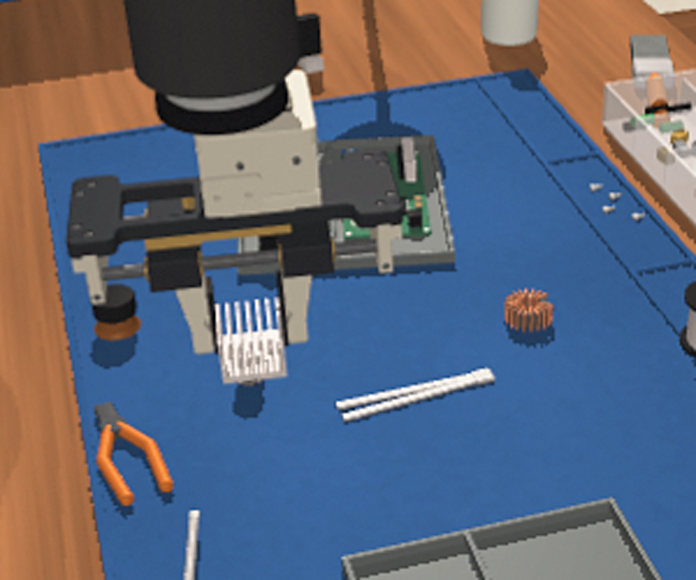

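Heatsink held level. Carrying it to the lamp tray's middle compartment.

jog_arm --deltas '[{"x":0,"y":0,"z":0,"turn":-0.07,"gripper":255},{"x":0,"y":0,"z":0,"turn":-0.057,"gripper":255},{"x":22,"y":-8,"z":0,"turn":0,"gripper":255},{"x":32,"y":-11,"z":0,"turn":0,"gripper":255},{"x":32,"y":-11,"z":0,"turn":0,"gripper":255}]'

```text
time: 29.3
ee_pos: [0.4682, -0.1417, 0.1127]
tool_rot: [179.9, 0.0, -90.7]
wrist_force: [1.0, -0.1, -0.7]
opening: 0.0399
```

jog_arm --deltas '[{"x":32,"y":-11,"z":0,"turn":0,"gripper":255},{"x":32,"y":-11,"z":0,"turn":0,"gripper":255},{"x":32,"y":-11,"z":0,"turn":0,"gripper":255},{"x":24,"y":-8,"z":0,"turn":0,"gripper":255},{"x":0,"y":0,"z":0,"turn":0,"gripper":255}]'

```text
time: 29.72
ee_pos: [0.5082, -0.2654, 0.1115]
tool_rot: [179.9, -0.0, -91.0]
wrist_force: [0.2, 0.1, -0.6]
opening: 0.0399
```

jog_arm --deltas '[{"x":0,"y":0,"z":15,"turn":0,"gripper":255},{"x":0,"y":0,"z":25,"turn":0,"gripper":255},{"x":0,"y":0,"z":12,"turn":0,"gripper":255},{"x":0,"y":0,"z":0,"turn":0,"gripper":255},{"x":0,"y":0,"z":0,"turn":0,"gripper":255}]'

```text
time: 30.13
ee_pos: [0.5066, -0.2616, 0.0602]
tool_rot: [179.8, 0.0, -90.9]
wrist_force: [0.7, -0.0, -0.0]
opening: 0.0396
```

```bash
python3 look.py side g4w 200 500 230 480; python3 go.py 510.5 -262 16.8 -0.8
```

```text
t 30.18 pos [ 507.6 -261.8   61.3] rot [179.9  -0.  -90.8] open 39.4 F [ 0.5 -0.3 -0.4]
tool dx 0.2 dy -2.9 dz 44.5 turn -0.001
```

View pics/g4w.png

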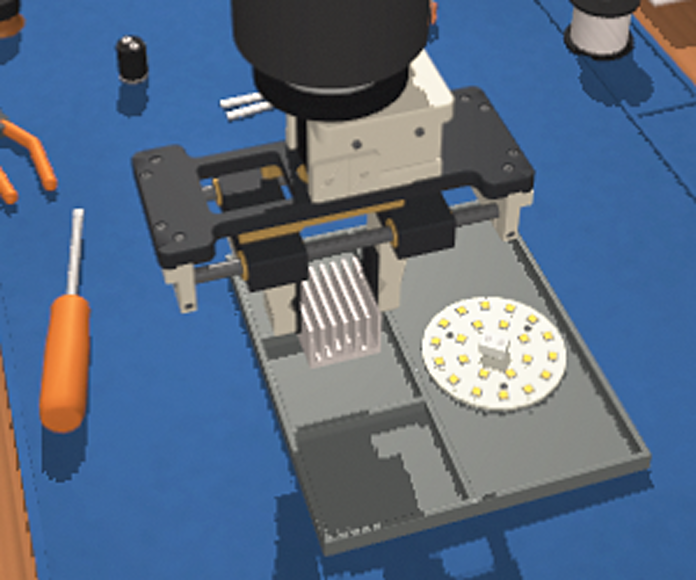

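The heatsink is over the middle compartment and square to it. Lowering.

jog_arm --deltas '[{"x":0,"y":-2,"z":15,"turn":0,"gripper":255},{"x":0,"y":0,"z":15,"turn":0,"gripper":255},{"x":0,"y":0,"z":9,"turn":0,"gripper":255},{"x":0,"y":0,"z":2,"turn":0,"gripper":255},{"x":0,"y":0,"z":0,"turn":0,"gripper":255}]'

```text
time: 30.6
ee_pos: [0.5096, -0.2618, 0.0207]
tool_rot: [180.0, -0.0, -90.8]
wrist_force: [-1.3, 0.9, -0.9]
opening: 0.0397
```

jog_arm --deltas '[{"x":0,"y":0,"z":0,"turn":0,"gripper":255},{"x":0,"y":0,"z":0,"turn":0,"gripper":255},{"x":0,"y":0,"z":0,"turn":0,"gripper":255}]'

```text
time: 30.85
ee_pos: [0.5102, -0.262, 0.0215]
tool_rot: [-179.9, -0.0, -90.9]
wrist_force: [-0.2, -0.0, -1.1]
opening: 0.0398
```

jog_arm --deltas '[{"x":0,"y":0,"z":1.5,"turn":0,"gripper":255},{"x":0,"y":0,"z":1.5,"turn":0,"gripper":255},{"x":0,"y":0,"z":0,"turn":0,"gripper":255},{"x":0,"y":0,"z":0,"turn":0,"gripper":255},{"x":0,"y":0,"z":0,"turn":0,"gripper":255}]'

```text
time: 31.27
ee_pos: [0.5097, -0.2619, 0.0176]
tool_rot: [180.0, -0.0, -90.9]
wrist_force: [0.1, -0.4, -1.7]
opening: 0.0395
```

jog_arm --deltas '[{"x":0,"y":0,"z":0.7,"turn":0,"gripper":255},{"x":0,"y":0,"z":0,"turn":0,"gripper":255},{"x":0,"y":0,"z":0,"turn":0,"gripper":255}]'

```text
time: 31.52
ee_pos: [0.5096, -0.2619, 0.0169]
tool_rot: [180.0, 0.0, -90.9]
wrist_force: [-0.1, 0.1, 0.1]
opening: 0.0395
```

jog_arm --deltas '[{"x":0,"y":0,"z":0.5,"turn":0,"gripper":255},{"x":0,"y":0,"z":0,"turn":0,"gripper":255},{"x":0,"y":0,"z":0,"turn":0,"gripper":255}]'

```text
time: 31.77
ee_pos: [0.5097, -0.2619, 0.0168]
tool_rot: [-180.0, -0.0, -90.8]
wrist_force: [-1.0, 1.3, 4.2]
opening: 0.0399
```

jog_arm --deltas '[{"x":0,"y":0,"z":0,"turn":0,"gripper":105},{"x":0,"y":0,"z":0,"turn":0,"gripper":105},{"x":0,"y":0,"z":0,"turn":0,"gripper":105},{"x":0,"y":0,"z":0,"turn":0,"gripper":105}]'

```text
time: 32.1
ee_pos: [0.5097, -0.2619, 0.0163]
tool_rot: [180.0, 0.0, -90.9]
wrist_force: [0.6, 0.4, -0.2]
opening: 0.0513
```

jog_arm --deltas '[{"x":0,"y":0,"z":-8,"turn":0,"gripper":105},{"x":0,"y":0,"z":-25,"turn":0,"gripper":105},{"x":0,"y":0,"z":-35,"turn":0,"gripper":105},{"x":0,"y":0,"z":-35,"turn":0,"gripper":105},{"x":0,"y":0,"z":0,"turn":0,"gripper":105}]'

```text
time: 32.52
ee_pos: [0.5136, -0.2632, 0.1272]
tool_rot: [-179.4, -0.2, -90.8]
wrist_force: [1.5, 0.0, -0.0]
opening: 0.0517
```

```bash
python3 go.py 454.9 63.5 120 -0.8; python3 look.py side g5 200 500 200 450
```

```text
t 32.52 pos [ 513.6 -263.2  127.2] rot [-179.4   -0.2  -90.8] open 51.7 F [ 1.5  0.  -0. ]
tool dx -325.9 dy 63.1 dz 7.2 turn 0.001
```

View pics/g5.png

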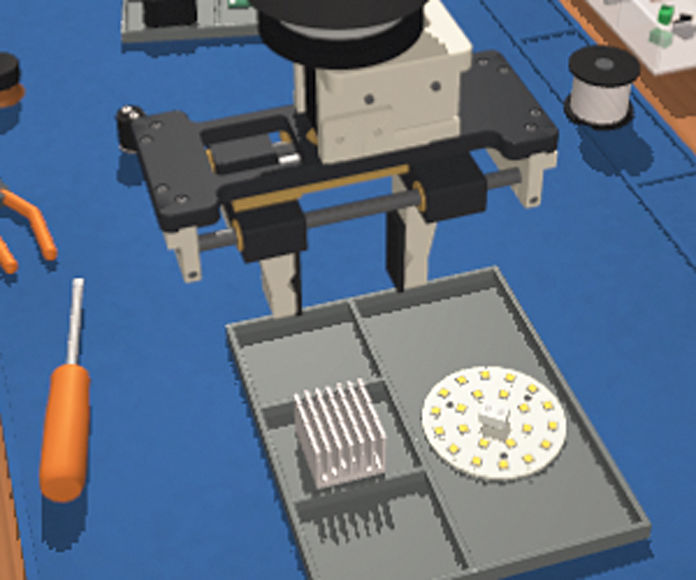

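The heatsink stands in the middle compartment at (340,430). I'll cross-check the short capacitor from both views.

```bash
python3 - <<'E'
from h import *
t=pickle.load(open("top0.pkl","rb")); s=pickle.load(open("side0.pkl","rb"))
for z in (.01,.017,.024): print(z,np.round(unproj(t,[[297.8,289.5]],z)[0]*1e3,1),np.round(unproj(s,[[256.5,256.2]],z)[0]*1e3,1))
v=[]
for im,c in((t,(260,340,255,325)),(s,(220,300,220,290))):
    a=im["image"].copy(); h=hull(im,place("short_capacitor_mid",.4549,.0635,.002,0)); 
    x0,x1,y0,y1=c; b=cv2.resize(a[y0:y1,x0:x1],None,fx=5,fy=5,interpolation=cv2.INTER_CUBIC)
    cv2.polylines(b,[np.round((h-[x0,y0]+.5)*5).astype(int)],True,(255,0,0),1); v.append(b)
cv2.imwrite("pics/sc.png",np.hstack(v)[:,:,::-1])
E
```

```text
0.01 [451.3  60.5  10. ] [455.4  68.2  10. ]
0.017 [451.2  60.2  17. ] [454.2  58.9  17. ]
0.024 [451.1  59.8  24. ] [453.   49.5  24. ]
```

View pics/sc.png

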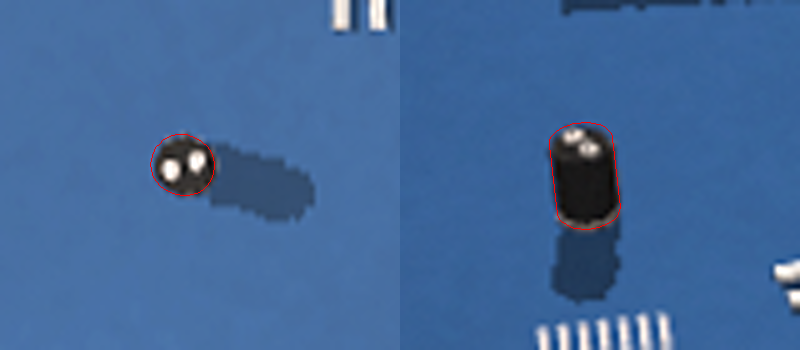

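jog_arm --deltas '[{"x":-25,"y":4,"z":0,"turn":0,"gripper":87},{"x":-36,"y":6,"z":0,"turn":0,"gripper":87},{"x":-36,"y":6,"z":0,"turn":0,"gripper":87},{"x":-36,"y":7,"z":0,"turn":0,"gripper":87},{"x":-36,"y":7,"z":0,"turn":0,"gripper":87}]'

```text
time: 32.98
ee_pos: [0.4813, -0.0912, 0.1194]
tool_rot: [180.0, 0.0, -90.9]
wrist_force: [1.1, 0.3, -0.1]
opening: 0.0577
```

jog_arm --deltas '[{"x":-36,"y":7,"z":0,"turn":0,"gripper":87},{"x":-36,"y":7,"z":0,"turn":0,"gripper":87},{"x":-36,"y":7,"z":0,"turn":0,"gripper":87},{"x":-30,"y":5,"z":0,"turn":0,"gripper":87},{"x":-15,"y":3,"z":0,"turn":0,"gripper":87}]'

```text
time: 33.4
ee_pos: [0.4549, 0.0636, 0.1197]
tool_rot: [-180.0, 0.0, -90.8]
wrist_force: [-0.0, -0.6, -0.1]
opening: 0.0575
```

jog_arm --deltas '[{"x":0,"y":0,"z":15,"turn":0,"gripper":87},{"x":0,"y":0,"z":25,"turn":0,"gripper":87},{"x":0,"y":0,"z":15,"turn":0,"gripper":87},{"x":0,"y":0,"z":0,"turn":0,"gripper":87},{"x":0,"y":0,"z":0,"turn":0,"gripper":87}]'

```text
time: 33.82
ee_pos: [0.4549, 0.0606, 0.0641]
tool_rot: [179.9, -0.1, -90.8]
wrist_force: [-0.3, 0.1, -0.3]
opening: 0.0575
```

```bash
python3 look.py side g5s 170 370 180 330; python3 go.py 454.9 63.5 14 -0.8
```

```text
t 33.87 pos [455.7  60.9  64.9] rot [180.   -0.  -90.8] open 57.4 F [1.  0.7 0.3]
tool dx -2.6 dy 0.8 dz 50.9 turn -0.001
```

View pics/g5s.png

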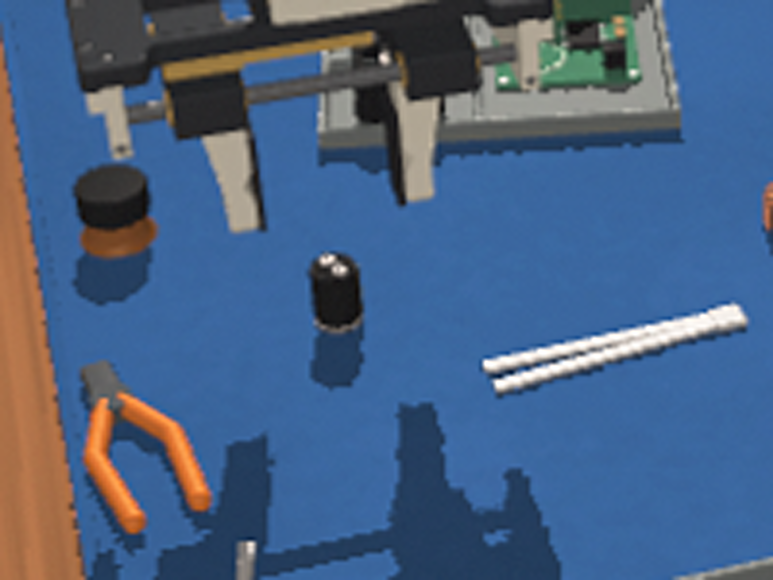

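The model outline at (455,63.5) matches the capacitor in both views to under a pixel, and the fingers are lined up over it. Descending.

jog_arm --deltas '[{"x":-2,"y":1,"z":15,"turn":0,"gripper":87},{"x":0,"y":0,"z":18,"turn":0,"gripper":87},{"x":0,"y":0,"z":12,"turn":0,"gripper":87},{"x":0,"y":0,"z":4,"turn":0,"gripper":87},{"x":0,"y":0,"z":0,"turn":0,"gripper":87}]'

```text
time: 34.28
ee_pos: [0.4547, 0.0629, 0.0156]
tool_rot: [180.0, -0.0, -90.9]
wrist_force: [-0.0, 0.1, -0.3]
opening: 0.0577
```

jog_arm --deltas '[{"x":0,"y":0,"z":0,"turn":0,"gripper":87},{"x":0,"y":0,"z":0,"turn":0,"gripper":87}]'

```text
time: 34.45
ee_pos: [0.4554, 0.0633, 0.0166]
tool_rot: [-179.9, 0.0, -90.9]
wrist_force: [0.1, 0.2, -0.2]
opening: 0.0577
```

```bash
python3 look.py side g5t 170 370 180 330; python3 go.py 454.3 63 14 -0.8
```

```text
t 34.5 pos [455.3  63.3  16.5] rot [-1.799e+02  1.000e-01 -9.090e+01] open 58.1 F [-0.1 -0.7  0.3]
tool dx 0.3 dy 1.0 dz 2.5 turn -0.001
```

View pics/g5t.png

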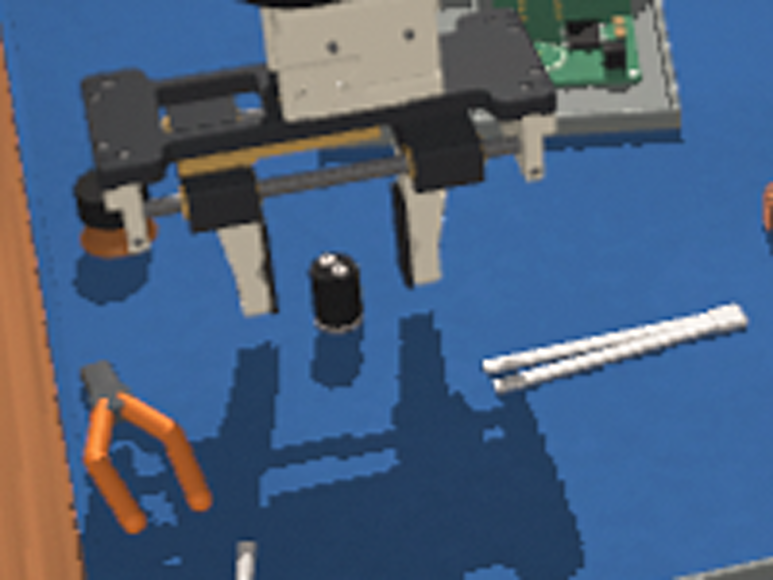

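The capacitor is centred between the fingers at (335,290). Closing.

jog_arm --deltas '[{"x":0,"y":1,"z":2,"turn":0,"gripper":255},{"x":0,"y":0,"z":0,"turn":0,"gripper":255},{"x":0,"y":0,"z":0,"turn":0,"gripper":255},{"x":0,"y":0,"z":0,"turn":0,"gripper":255},{"x":0,"y":0,"z":0,"turn":0,"gripper":255}]'

```text
time: 34.92
ee_pos: [0.4536, 0.063, 0.0136]
tool_rot: [-180.0, 0.0, -90.9]
wrist_force: [-0.0, 0.3, 0.2]
opening: 0.0299
```

jog_arm --deltas '[{"x":0,"y":0,"z":0,"turn":0,"gripper":255},{"x":0,"y":0,"z":0,"turn":0,"gripper":255},{"x":0,"y":0,"z":0,"turn":0,"gripper":255},{"x":0,"y":0,"z":0,"turn":0,"gripper":255},{"x":0,"y":0,"z":0,"turn":0,"gripper":255}]'

```text
time: 35.33
ee_pos: [0.4536, 0.063, 0.0135]
tool_rot: [-180.0, 0.0, -90.9]
wrist_force: [-0.4, 0.1, 0.6]
opening: 0.021
```

jog_arm --deltas '[{"x":0,"y":0,"z":-10,"turn":0,"gripper":255},{"x":0,"y":0,"z":-25,"turn":0,"gripper":255},{"x":0,"y":0,"z":-35,"turn":0,"gripper":255},{"x":0,"y":0,"z":-35,"turn":0,"gripper":255},{"x":0,"y":0,"z":-5,"turn":0,"gripper":255}]'

```text
time: 35.75
ee_pos: [0.4565, 0.0642, 0.1289]
tool_rot: [-179.6, 0.2, -90.8]
wrist_force: [1.2, 0.9, -0.4]
opening: 0.021
```

```bash
python3 look.py side g5u 170 370 130 300; python3 go.py 511.5 -192 120 -0.8
```

```text
t 35.8 pos [455.9  64.1 127.6] rot [-179.6    0.2  -90.8] open 21.3 F [0.2 0.2 0.6]
tool dx 255.3 dy -59.3 dz 7.6 turn -0.000
```

View pics/g5u.png

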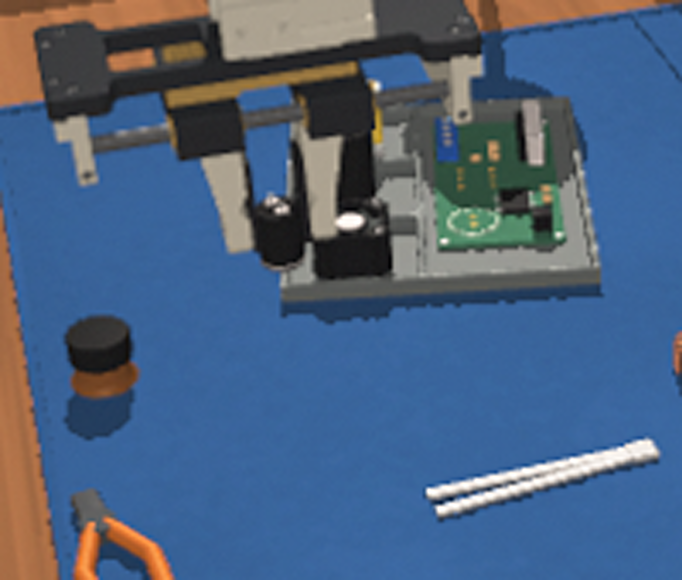

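Short capacitor held upright. Carrying it to the lamp tray's +y compartment.

jog_arm --deltas '[{"x":22,"y":-5,"z":0,"turn":0,"gripper":255},{"x":34,"y":-8,"z":0,"turn":0,"gripper":255},{"x":34,"y":-8,"z":0,"turn":0,"gripper":255},{"x":34,"y":-8,"z":0,"turn":0,"gripper":255},{"x":34,"y":-8,"z":0,"turn":0,"gripper":255}]'

```text
time: 36.22
ee_pos: [0.4878, -0.097, 0.1227]
tool_rot: [179.9, 0.0, -90.8]
wrist_force: [1.2, 0.5, -0.1]
opening: 0.0211
```

jog_arm --deltas '[{"x":34,"y":-8,"z":0,"turn":0,"gripper":255},{"x":34,"y":-8,"z":0,"turn":0,"gripper":255},{"x":27,"y":-7,"z":0,"turn":0,"gripper":255},{"x":0,"y":0,"z":0,"turn":0,"gripper":255}]'

```text
time: 36.55
ee_pos: [0.51, -0.1947, 0.122]
tool_rot: [179.9, -0.0, -91.0]
wrist_force: [0.6, -0.5, 0.0]
opening: 0.0212
```

jog_arm --deltas '[{"x":0,"y":0,"z":15,"turn":0,"gripper":255},{"x":0,"y":0,"z":30,"turn":0,"gripper":255},{"x":0,"y":0,"z":18,"turn":0,"gripper":255},{"x":0,"y":0,"z":0,"turn":0,"gripper":255},{"x":0,"y":0,"z":0,"turn":0,"gripper":255}]'

```text
time: 36.97
ee_pos: [0.5086, -0.1908, 0.0593]
tool_rot: [179.8, -0.0, -90.9]
wrist_force: [0.9, -0.3, 0.4]
opening: 0.0207
```

```bash
python3 look.py side g5v 200 500 230 480; python3 go.py 511.5 -192 16.5 -0.8
```

```text
t 37.02 pos [ 509.8 -190.9   60.5] rot [179.9  -0.  -90.8] open 21.1 F [-0.1 -0.3 -1. ]
tool dx 1.1 dy -1.8 dz 44.0 turn -0.001
```

View pics/g5v.png

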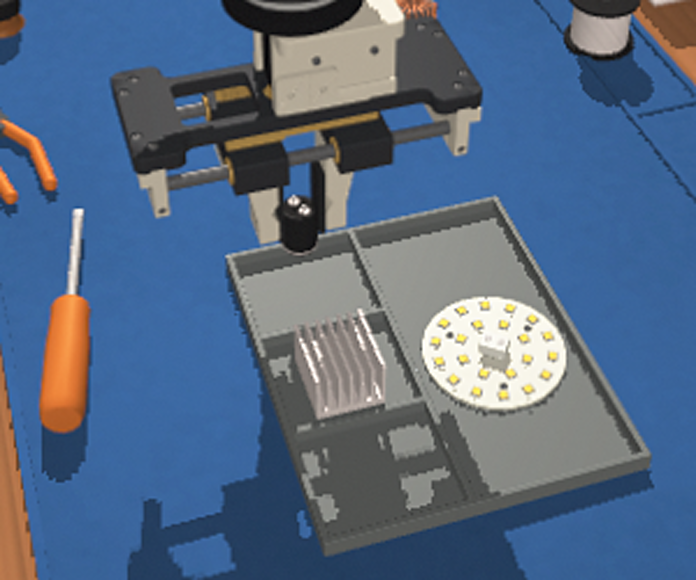

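The capacitor is over the empty +y compartment. Lowering.

jog_arm --deltas '[{"x":1,"y":-1,"z":15,"turn":0,"gripper":255},{"x":0,"y":0,"z":15,"turn":0,"gripper":255},{"x":0,"y":0,"z":9,"turn":0,"gripper":255},{"x":0,"y":0,"z":2,"turn":0,"gripper":255},{"x":0,"y":0,"z":0,"turn":0,"gripper":255}]'

```text
time: 37.43
ee_pos: [0.5109, -0.1918, 0.0198]
tool_rot: [180.0, -0.0, -90.8]
wrist_force: [-0.4, 0.1, -0.6]
opening: 0.0213
```

jog_arm --deltas '[{"x":0,"y":0,"z":0.5,"turn":0,"gripper":255},{"x":0,"y":0,"z":0,"turn":0,"gripper":255},{"x":0,"y":0,"z":0,"turn":0,"gripper":255}]'

```text
time: 37.68
ee_pos: [0.5113, -0.1919, 0.0197]
tool_rot: [-179.9, -0.0, -90.9]
wrist_force: [-0.1, -0.1, 0.5]
opening: 0.0212
```

jog_arm --deltas '[{"x":0,"y":0,"z":1,"turn":0,"gripper":255},{"x":0,"y":0,"z":1,"turn":0,"gripper":255},{"x":0,"y":0,"z":0,"turn":0,"gripper":255},{"x":0,"y":0,"z":0,"turn":0,"gripper":255},{"x":0,"y":0,"z":0,"turn":0,"gripper":255}]'

```text
time: 38.1
ee_pos: [0.5107, -0.1919, 0.017]
tool_rot: [180.0, 0.0, -90.9]
wrist_force: [0.1, 0.3, -0.1]
opening: 0.0212
```

jog_arm --deltas '[{"x":0,"y":0,"z":0.7,"turn":0,"gripper":255},{"x":0,"y":0,"z":0,"turn":0,"gripper":255},{"x":0,"y":0,"z":0,"turn":0,"gripper":255}]'

```text
time: 38.35
ee_pos: [0.5108, -0.1919, 0.0165]
tool_rot: [-180.0, -0.0, -90.9]
wrist_force: [-1.2, 1.0, 4.5]
opening: 0.0208
```

Contact at 4.5 N. Releasing, then going up and aside.

jog_arm --deltas '[{"x":0,"y":0,"z":0,"turn":0,"gripper":150},{"x":0,"y":0,"z":0,"turn":0,"gripper":150},{"x":0,"y":0,"z":0,"turn":0,"gripper":150},{"x":0,"y":0,"z":0,"turn":0,"gripper":150}]'

```text
time: 38.68
ee_pos: [0.5107, -0.1919, 0.0161]
tool_rot: [180.0, 0.0, -90.9]
wrist_force: [-0.0, -1.5, 0.9]
opening: 0.0355
```

jog_arm --deltas '[{"x":0,"y":0,"z":-8,"turn":0,"gripper":150},{"x":0,"y":0,"z":-25,"turn":0,"gripper":150},{"x":0,"y":0,"z":-35,"turn":0,"gripper":150},{"x":0,"y":0,"z":-40,"turn":0,"gripper":150},{"x":0,"y":0,"z":-40,"turn":0,"gripper":150}]'

```text
time: 39.1
ee_pos: [0.51, -0.1919, 0.1662]
tool_rot: [179.9, -0.0, -90.9]
wrist_force: [2.0, -0.6, 0.3]
opening: 0.0363
```

jog_arm --deltas '[{"x":30,"y":12,"z":-20,"turn":0,"gripper":150},{"x":35,"y":14,"z":0,"turn":0,"gripper":150},{"x":35,"y":14,"z":0,"turn":0,"gripper":150},{"x":35,"y":14,"z":0,"turn":0,"gripper":150},{"x":35,"y":14,"z":0,"turn":0,"gripper":150}]'

```text
time: 39.52
ee_pos: [0.4393, -0.3622, 0.1854]
tool_rot: [-179.9, -0.0, -90.8]
wrist_force: [0.4, -0.8, 0.2]
opening: 0.036
```

jog_arm --deltas '[{"x":35,"y":14,"z":0,"turn":0,"gripper":150},{"x":35,"y":14,"z":0,"turn":0,"gripper":150},{"x":35,"y":14,"z":0,"turn":0,"gripper":150},{"x":35,"y":14,"z":0,"turn":0,"gripper":150},{"x":35,"y":14,"z":0,"turn":0,"gripper":150}]'

```text
time: 39.93
ee_pos: [0.3664, -0.5364, 0.1849]
tool_rot: [-180.0, -0.0, -90.9]
wrist_force: [1.5, 0.1, -0.2]
opening: 0.0361
```

jog_arm --deltas '[{"x":35,"y":25,"z":0,"turn":0,"gripper":150},{"x":30,"y":25,"z":0,"turn":0,"gripper":150},{"x":30,"y":20,"z":0,"turn":0,"gripper":150},{"x":0,"y":0,"z":0,"turn":0,"gripper":150},{"x":0,"y":0,"z":0,"turn":0,"gripper":150}]'

```text
time: 40.35
ee_pos: [0.295, -0.6289, 0.184]
tool_rot: [180.0, 0.0, -91.1]
wrist_force: [0.5, 0.4, -0.1]
opening: 0.0357
```

```bash
cat > final.py <<'E'
from h import *
T={"transformer_mid":"s","tall_capacitor_mid":"s","fan_mid":"s","heatsink_mid":"l","short_capacitor_mid":"l"}
exp={"transformer_mid":(.550,.369,-12.7),"tall_capacitor_mid":(.5346,.300,0),"fan_mid":(.5197,.2318,-12.7),"heatsink_mid":(.5097,-.2619,-.8),"short_capacitor_mid":(.5108,-.1919,0),"choke_mid":(.6816,.0693,0),"supply_board":(.625,.2936,-13.5),"lamp_board":(.6038,-.2718,0)}
old=pickle.load(open("poses.pkl","rb"))
S=[eyes.snapshot("top"),eyes.snapshot("side")]; vis=[s["image"].copy() for s in S]
for n,(x,y,w) in exp.items():
    z=.005 if n in T or "board" in n else .002; obs=[]
    for i,s in enumerate(S):
        q=proj(s,[[x,y,z+.015]])[0]; h=np.round(hull(s,place(n,x,y,z,w))*16).astype(int); cv2.polylines(vis[i],[h],True,(255,0,0),1,cv2.LINE_AA,4)
        ds=[d for d in eyes.silhouettes(s,n) if np.hypot(*(np.array(d["at"])-q))<14]
        if ds: obs.append((s,ds[0]["mask"]))
    if not obs: print(n,"not seen"); continue
    r=fit(n,obs,x,y,[w],z=z); msg=""
    if n in T:
        t=old["supply_tray" if T[n]=="s" else "lamp_tray"]; a=np.radians(t[2]); d=r.x[:2]-t[:2]; msg="tray-local %s"%np.round([d[0]*np.cos(a)+d[1]*np.sin(a),-d[0]*np.sin(a)+d[1]*np.cos(a)],1)
    print(n,len(obs),np.round(r.x,1),round(r.fun,2),msg)
cv2.imwrite("pics/end_top.png",cv2.resize(vis[0][140:320,110:530],None,fx=1.9,fy=1.9,interpolation=3)[:,:,::-1])
cv2.imwrite("pics/end_side.png",cv2.resize(vis[1][140:480,170:490],None,fx=1.75,fy=1.75,interpolation=3)[:,:,::-1])
print(manip.state()["time"],manip.state()["ee_pos"])
E
python3 final.py
```

```text
transformer_mid 1 [551.2 369.6 -14.7] 0.12 tray-local [-51.1  70.9]
tall_capacitor_mid 1 [535.4 300.1  11.5] 0.11 tray-local [-51.3  -0.5]
fan_mid 1 [520.6 231.8  -9.8] 0.07 tray-local [-50.7 -70.3]
heatsink_mid 2 [ 510.7 -263.2   -0.6] 0.12 tray-local [-51.1  -1.6]
short_capacitor_mid 2 [ 512.  -192.8   -3.3] 0.09 tray-local [-50.8  68.9]
choke_mid 2 [681.   67.5  12.8] 0.22 
supply_board 2 [624.2 290.6 -13. ] 0.09 
lamp_board 2 [ 602.2 -272.4    8.3] 0.04 
41.25 [ 0.29690965 -0.62766544  0.18422742]
```

View pics/end_top.png

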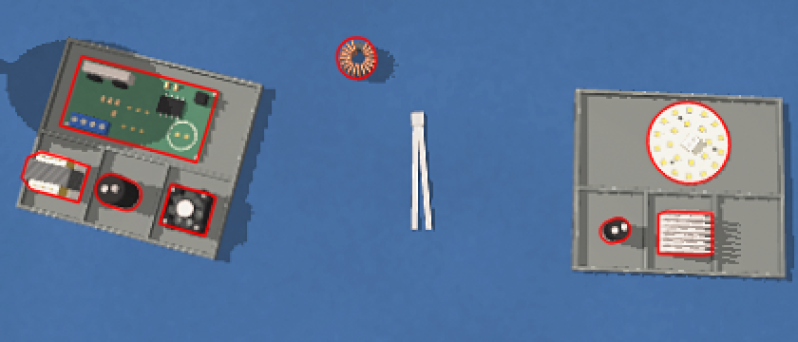

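View pics/end_side.png

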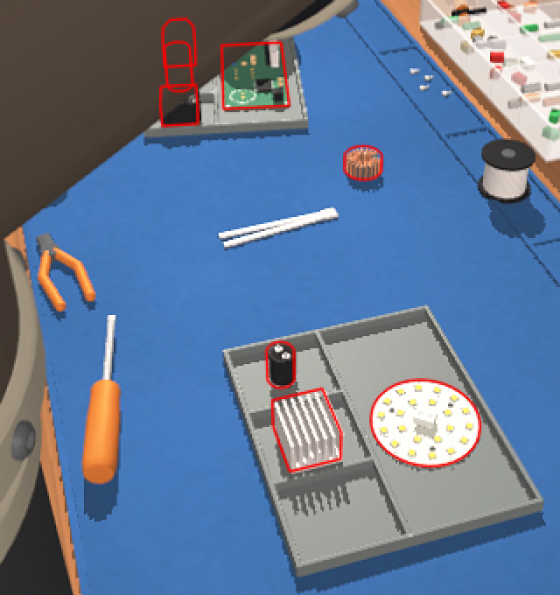

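Each part stands within about 2 mm of its compartment's centre, as the outlines show at top (56,178), (117,190), (188,208), (685,232) and (615,230). The boards and the choke are unmoved within the measuring error. Handing in.

```bash
python3 -c "
from station import order,manip
print(order.sign_off(), manip.state()['time'])"
```

```text
the job is handed in; nothing more can be done
the job is handed in; nothing more can be done
```

Both kits are made up and handed in at about 41 s of the 115 s. The supply tray has the transformer (+y compartment), tall capacitor (middle) and fan (−y). The lamp tray has the heatsink (middle) and short capacitor (+y). Each part was lowered until the wrist force showed contact (about 4–6 N), then released.

**Placement:** the last pictures put every part within about 2 mm of its compartment's centre. All are upright, one to a compartment, and the arm was clear of everything.

**Left in place:** the two boards and the ring choke did not move, within the roughly 2–3 mm measuring error. My first fit of the supply board assumed the wrong height and differed by 3 mm in y. The fit with height left free agrees with the final one.

**Less certain:**
- In the final check the arm hid the transformer and tall capacitor from the side camera and the fan was measured from one view only. Those three positions rest on one camera each. Earlier side pictures showed the transformer and tall capacitor upright in place, and a later one showed the fan there too.
- The heatsink's free-height fit was about 6 mm low, probably from its shadow. The grasp and contact heights agreed with the stated dimensions.

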